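Turn a spindle over in a V-block and lay it in the cradle

TASK

Lift the longest of the three upright wooden rods (the spindle) by its top end out of the stand and lay it down in the groove of the metal V-block, its thin tenon toward the end stop, push it along the groove until the tenon is right up against the stop, and let go. Then take it across its middle, at the slot of the V-block, lift it out level and lay it in the wooden cradle with the tenon in the narrow saddle and the thick body in the wide saddle, and let go. The other two rods stay standing in their holes.

Things in the scene. Friction and masses are not known exactly. Their poses are not given: they have to be found in the camera images.
- spindle: Longest of three pale round wooden rods, 190 mm: body 20 mm diameter, 160 mm long; at the lower end a thin tenon 14 mm diameter, 30 mm long (hidden in the hole at first). About 0.09 kg. Origin: centre of the tenon's end face; z axis along the rod from tenon to thick end. Starts upright in a hole of the stand, tenon tip 10 mm above the table, top at 200 mm.
- spindle_center (a point): Point on the spindle's axis 102 mm from the tenon's tip, about its centre of mass.
- spindle_top (a point): Centre of the spindle's thick end face, 190 mm from the tenon's tip.
- rod_mid: Plain round wooden rod, 20 mm diameter, 150 mm long, upright in another hole of the stand (top at 160 mm). Origin: centre of its lower end. Leave it there.
- rod_short: Plain round wooden rod, 20 mm diameter, 115 mm long, upright in the third hole (top at 125 mm). Origin: centre of its lower end. Leave it there.
- rod_stand: Fixed dark wooden block 64 (x) x 180 (y) x 54 mm high with three blind vertical holes, 22 mm diameter and 44 mm deep, in a row along its y axis, 60 mm apart. Origin: centre of its underside on the table; x and y along its edges.
- v_block: Fixed aluminium V-block 150 x 62 mm; its 90-degree groove runs along its x axis, groove bottom at z = 36 mm, top at 53 mm. Near piece x = -71 to -46 mm, far piece 4 to 70 mm; the slot between is open down to z = 14 mm for fingers. A steel stop plate 8 mm thick, 50 wide, top at 58 mm, closes the +x end. Origin: on the table under the groove's centre line.
- v_stop (a point): Centre point on the inner face of the V-block's stop (x = 70 mm), 50 mm high: the axis height of a spindle lying in the groove. The tenon's tip belongs here. The thick end then sticks out 49 mm beyond the near end of the block (end face at v_block x = -120 mm). Axes as v_block.
- cradle: Fixed wooden cradle: base plate 205 (x) x 80 (y) x 14 mm with two upright saddles, 60 mm wide, tops at z = 58 mm, each with a 90-degree V notch along the cradle's x. Wide saddle (deep notch, for the 20 mm body) x = -66 to -46 mm; narrow saddle (shallow notch, for the 14 mm tenon) x = 72 to 88 mm. Origin: centre of the underside, on the table.
- saddle_wide (a point): Point over the middle of the wide saddle (cradle x = -56 mm) at the axis height (55 mm) of a laid spindle.
- saddle_narrow (a point): Point over the middle of the narrow saddle (cradle x = 80 mm) at the axis height (55 mm) of a laid, level spindle. The thick body's shoulder stays between the saddles, so the tenon's tip belongs at about cradle x = 95 mm (79 to 102 mm fits).
Mind the look-alikes: they are no part of the job. Leave any green look-alike of the spindle alone.

How it is judged:
On the way, in this order (a step that is already met when the one before it is completed fails the run):
1. the spindle lies in the V-block's groove with its tenon against the stop (gap under 4 mm), let go and at rest (x of spindle in the frame of v_stop above -0.004 m and distance between spindle and v_stop below 0.006 m and angle between the z axis of spindle and the x axis of v_block, either way round below 0.05 rad and contact force between the fingers and spindle below 0.1 N and linear speed of spindle below 0.02 m/s), for 0.2 s.
2. the spindle is lifted level out of the V-block, gripped across its middle (grasp within 40 mm of its centre, within 20 degrees of level, its centre 40 mm above where it lay) (distance between the grasp point and spindle_center below 0.04 m and contact force between the fingers and spindle above 1 N and angle between spindle's own z axis and vertical between 1.22 and 1.92 rad and height (world z) of spindle_center above 0.09 m), for 0.1 s.
At the end, for the whole second after the job is handed in: The spindle lies at rest and released in the cradle, level (both ends' axis 52 to 58 mm above the table) and along the cradle (within 3 degrees), its tenon in the narrow saddle (tip 77 to 103 mm from the cradle's centre), its body in the wide saddle (height (world z) of spindle between 0.052 and 0.058 m and height (world z) of spindle_top between 0.052 and 0.058 m and x of spindle in the frame of cradle between 0.077 and 0.1035 m and angle between the z axis of spindle and the x axis of cradle, either way round below 0.05 rad and linear speed of spindle below 0.02 m/s and contact force between the fingers and spindle below 0.1 N); the robot touches nothing.
It fails at once if one of the other two rods is moved out of its hole (by more than 30 mm) (distance of any of rod_mid, rod_short from where it was at the start of the episode above 0.03 m).
It also fails if it takes over 72 s, if anything falls off the work surface, if the arm or the gripper's body presses on something with over 40 N, if the wrist force passes 120 N, or if a joint passes its speed limit or range.

ROBOT

A 6-joint arm with a two-finger parallel gripper is mounted at the origin on a cart in front of the work surface, level with it; the furniture and walls round the work are solid. World frame = base frame: x ahead of the robot, y to its left, z up, the work surface at z = 0. Lengths are in m, angles in rad, forces in N, time in s.
With the tool pointing down it reaches from about 0.275 to 0.975 m from the base axis. Payload 8.4 kg.
Tool frame: the origin (TCP) lies at the very end of the fingers, on their centre line; the grasp point (between the pads) lies 19 mm behind it; y points along the fingers, z is the direction in which the jaws open and shut, and the axes are right-handed (so a half turn about y gives the same grasp; the last joint's range is limited). The gripper opens to 92 mm and grips with 3 to 60 N. Pads are 20 mm wide; open, the fingers measure 128 mm over their backs; the gripper's body (75 mm by 189 mm) begins 69 mm behind the grasp point.
Start: joints at [-1.35, 0.353, 1.633, -0, 1.155, -0.002], TCP at [0.138, -0.61, 0.215] pointing down, gripper open.
Joint ranges: [-2.63, 2.63], [-0.92, 2.1], [0.06, 2.66], [-1.3, 4.44], [0, 2.69], [-3.02, 3.02]. Speed limits (rad/s): [2.22, 2.22, 2.79, 3.14, 3.14, 3.14].

INTERFACE

Orientations are given as a rotation vector (axis times angle).
In Python, from cell import manip gives the robot as it stands.
- The arm moves only by the tool arm_command, never from a script. Its argument "increments" is one flat list of numbers, 7 for each row, row after row: the turn, a rotation vector about the world's x, y, z in degrees, then the shift along the world's x, y, z in m, then the opening, from -1 (shut) to 1 (fully open). In form: [wx, wy, wz, tx, ty, tz, grip, wx, wy, wz, tx, ty, tz, grip, ...]. A call has 1 to 10 rows; each row shifts and turns the commanded pose from where the row before left it; what a row does not reach is not made up. A row lasts 1/12 s, in which the tool goes at most 41.7 mm and 7.16 degrees, less where a joint would pass 70% of its speed; a pose out of reach is approached as far as the arm can. A call with a gripper value outside its range is refused whole. The fingers move at their own pace and stop on an object; the grip force is fixed at half the most. Time passes only in rows, so rows that do not move let the fingers close. It gives the time, the measured TCP pose, the force and the opening at its end, in the units of the state.
- manip.get_obs(): the state, without advancing time (a new reading comes with each control period).
- manip.camera(name): name is "scene" or "top" or "wrist"; returns (picture, depth): 384x512x3 uint8, red, green, blue; 384x512 float32, m along the optical axis (not along the pixel's ray), 0 where there is no reading.
- manip.camera_params(name): a dict with "camera_matrix" (3x3 intrinsics, pixels), "distortion" ([k1, k2, p1, p2, k3] as OpenCV has them; the pictures are not rectified), "eye" and "orientation" of the camera in the world; the wrist camera has in their place "tool_from_camera" (4x4, takes a point from camera to tool coordinates, whose origin is the TCP and whose axes are the tool frame's). Camera axes: x right, y up, looking along -z (the intrinsics and any distortion apply to the point x, -y, -z); pixel columns grow to the right and rows downward; lengths in m; the calibration is good to about 2 mm. A picture is of the moment at which its call begins: read the wrist's pose just before it. camera_params takes no time and is no camera call.
- manip.sign_off(): hands the job in, once; it reports no verdict.
The state is a dict: "time": time; "joint_positions": joint angles; "qd": joint speeds; "joint_efforts": joint torques, N m; "eef_pos": TCP position; "eef_rot": TCP orientation; "wrist_force": force on the tool from outside, world axes, zero at the start; "ft_torque": the same for the moment, N m; "opening": opening from 0.0 (shut) to 1.0 (fully open).
Only numpy, scipy, OpenCV 4.12 (cv2) and the standard library are available. Lean on these libraries where they do the work, as an engineer would, in place of code of your own. Each camera call takes 0.05 s, during which the arm holds its last target.

## Working session

There is one attempt and no reset: what is moved stays moved. The work goes in short steps, Python scripts to look and compute and a tool call to move; the robot and the scene stay as the last step left them, time stands still between calls to the robot, and variables do not carry over. Pictures are saved under pics/ and viewed, and the job is handed in when it is done.

Besides the shell and the picture viewer there is one more tool, called after "Call:" in YAML: its name, and indented under it one key for each argument. arm_command: Moves the arm, as the interface text tells. Its arguments: {"type":"object","properties":{"increments":{"type":"array","items":{"type":"number"}}},"required":["increments"]}

```bash
ls; mkdir -p pics; python3 - <<'E'
from cell import manip
import cv2,numpy as np
o=manip.get_obs();print(o)
for n in("scene","top"):
    im,d=manip.camera(n);cv2.imwrite(f"pics/{n}0.png",im[...,::-1]);np.save(f"pics/{n}0.npy",d)
    print(n,manip.camera_params(n))
print(manip.camera_params("wrist"))
E
```

```text
pics
{'time': 0.0, 'joint_positions': array([-1.35039740e+00,  3.53644988e-01,  1.63414521e+00, -3.20556843e-06,
        1.15518748e+00, -2.38277379e-03]), 'qd': array([-0.0002603 , -0.00106911,  0.00028195, -0.0004593 ,  0.0019504 ,
       -0.00091507]), 'joint_efforts': array([ 3.02802964e-04, -5.93827200e+01, -3.34210575e+01,  6.97345985e-02,
        2.31493899e-02, -1.01699177e-04]), 'eef_pos': array([ 0.1379895 , -0.60906269,  0.21386093]), 'eef_rot': array([-0.23546679,  2.10512006, -2.10220632]), 'wrist_force': array([-0.18854385,  0.487334  , -0.00908824]), 'ft_torque': array([-0.02361044,  0.0484953 ,  0.05668814]), 'opening': 1.0050211403481994}
scene {'camera_matrix': array([[432.47889159,   0.        , 255.60488768],
       [  0.        , 432.47889159, 189.16107679],
       [  0.        ,   0.        ,   1.        ]]), 'distortion': array([-0.16874589,  0.        ,  0.        ,  0.        ,  0.        ]), 'eye': array([-0.29384282,  0.83987388,  0.71404132]), 'orientation': array([ 0.56296162, -1.25840741, -2.00828355])}
top {'camera_matrix': array([[470.33855552,   0.   
[... 246 characters left out ...]
 1.3881609 ]), 'orientation': array([ 0.18131558, -0.17197519, -1.56246715])}
{'camera_matrix': array([[328.32019162,   0.        , 260.54118746],
       [  0.        , 328.32019162, 189.84305795],
       [  0.        ,   0.        ,   1.        ]]), 'distortion': array([-0.05697181,  0.        ,  0.        ,  0.        ,  0.        ]), 'tool_from_camera': array([[ 3.93732697e-04, -9.65569953e-01, -2.60143251e-01,
        -7.12749553e-02],
       [-6.83767425e-04,  2.60142950e-01, -9.65569872e-01,
        -1.70122781e-01],
       [ 9.99999689e-01,  5.58053911e-04, -5.57798495e-04,
         5.61829038e-06],
       [ 0.00000000e+00,  0.00000000e+00,  0.00000000e+00,
         1.00000000e+00]])}
```

View pics/scene0.png

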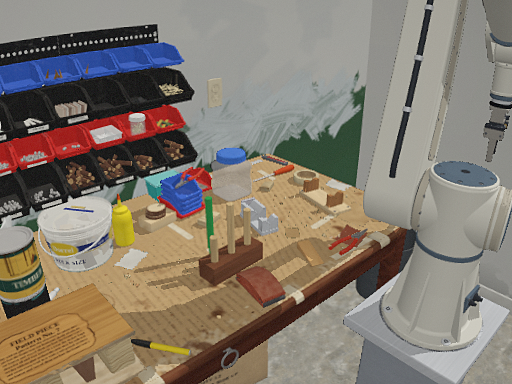

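View pics/top0.png

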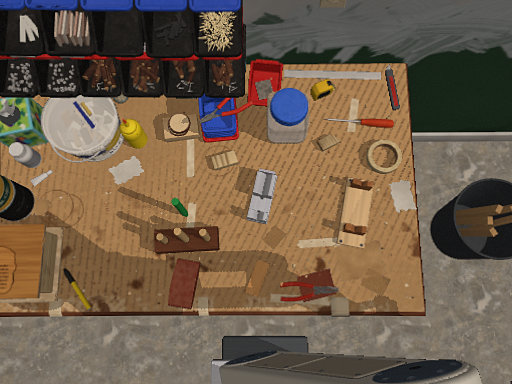

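```bash
cat > h.py <<'E'
import numpy as np,cv2
from scipy.spatial.transform import Rotation as R
from cell import manip
def campose(n,obs=None):
    p=manip.camera_params(n)
    if n=="wrist":
        T=np.eye(4);T[:3,:3]=R.from_rotvec(obs["eef_rot"]).as_matrix();T[:3,3]=obs["eef_pos"]
        T=T@p["tool_from_camera"]
    else:
        T=np.eye(4);T[:3,:3]=R.from_rotvec(p["orientation"]).as_matrix();T[:3,3]=p["eye"]
    return p["camera_matrix"],p["distortion"],T
def rays(n,px,obs=None):
    K,D,T=campose(n,obs)
    u=cv2.undistortPoints(np.array(px,float).reshape(-1,1,2),K,D).reshape(-1,2)
    d=np.c_[u[:,0],-u[:,1],-np.ones(len(u))]
    return T[:3,3],d@T[:3,:3].T
def atz(n,px,z,obs=None):
    e,d=rays(n,px,obs); return e+d*((np.asarray(z)-e[2])/d[:,2])[:,None]
def cloud(n,depth,obs=None):
    h,w=depth.shape;vv,uu=np.mgrid[:h,:w]
    e,d=rays(n,np.c_[uu.ravel(),vv.ravel()],obs)
    return (e+d*depth.ravel()[:,None]).reshape(h,w,3)
def proj(n,P,obs=None):
    K,D,T=campose(n,obs)
    c=(np.atleast_2d(P)-T[:3,3])@T[:3,:3]; c=c*[1,-1,-1]
    return cv2.projectPoints(c,np.zeros(3),np.zeros(3),K,D)[0].reshape(-1,2)
def crop(im,x,y,w,h,s,fn):
    c=cv2.resize(im[y:y+h,x:x+w,::-1],None,fx=s,fy=s,interpolation=cv2.INTER_CUBIC);cv2.imwrite(fn,c)
E
python3 - <<'E'
from h import *
t=cv2.imread("pics/top0.png")[...,::-1];s=cv2.imread("pics/scene0.png")[...,::-1]
crop(t,140,150,250,120,3.2,"pics/t1.png")
crop(s,180,160,200,140,4,"pics/s1.png")
d=np.load("pics/top0.npy");P=cloud("top",d)
# heights of clusters in top
for (u,v) in [(163,237),(183,233),(205,231),(180,206),(262,195),(355,212),(230,270)]:
    print((u,v),P[v,u].round(3))
E
```

```text
(163, 237) [0.479 0.284 0.12 ]
(183, 233) [0.484 0.224 0.159]
(205, 231) [0.49  0.166 0.158]
(180, 206) [0.56  0.237 0.146]
(262, 195) [0.615 0.015 0.037]
(355, 212) [ 0.569 -0.261  0.015]
(230, 270) [0.399 0.108 0.001]
```

View pics/t1.png

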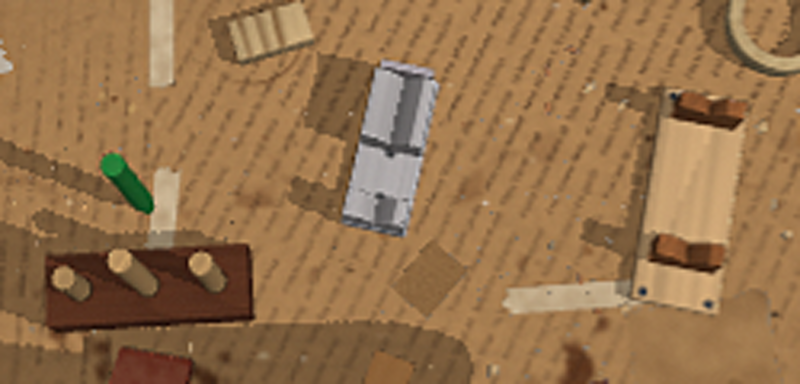

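View pics/s1.png

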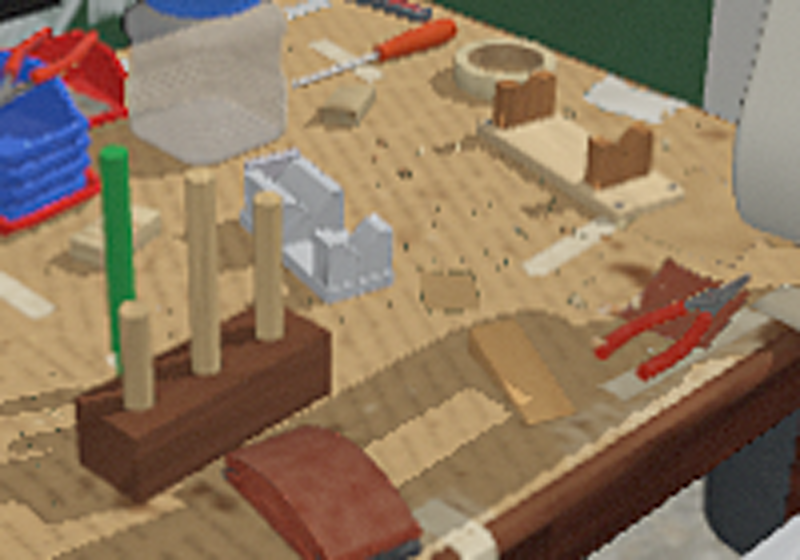

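```bash
python3 - <<'E'
from h import *
t=cv2.imread("pics/top0.png")[...,::-1]
crop(t,150,190,75,70,10,"pics/t2.png");crop(t,240,160,50,70,8,"pics/t3.png");crop(t,330,170,50,85,7,"pics/t4.png")
R0=R.from_rotvec(manip.get_obs()["eef_rot"]).as_matrix();print(R0.round(3))
E
```

```text
[[-0.975 -0.     0.221]
 [-0.221  0.001 -0.975]
 [-0.    -1.    -0.001]]
```

View pics/t2.png

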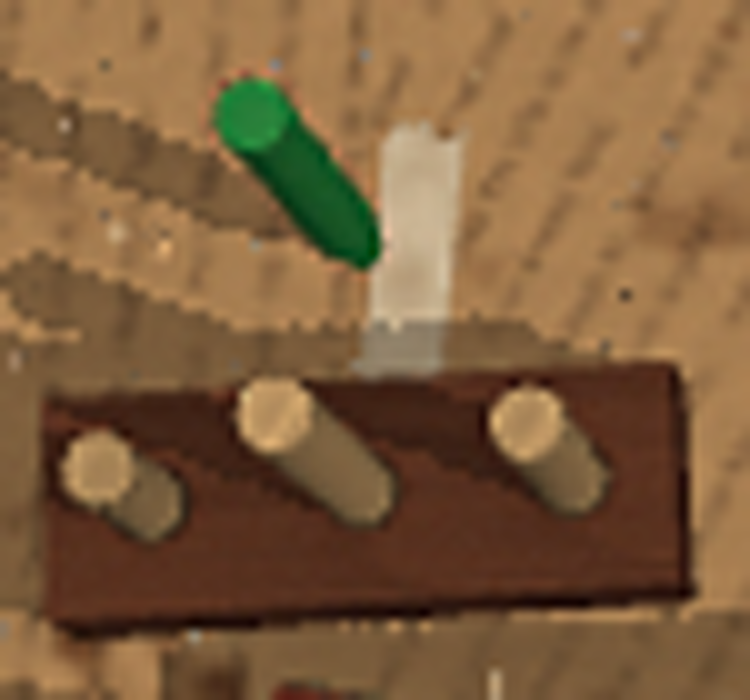

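View pics/t3.png

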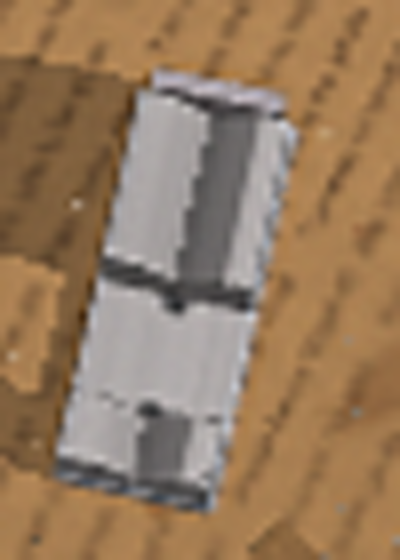

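View pics/t4.png

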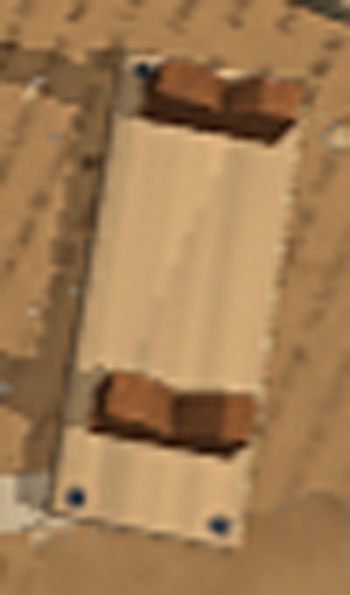

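```bash
python3 - <<'E'
from h import *
f=lambda x,y,ox,oy,s:((x+.5)/s-.5+ox,(y+.5)/s-.5+oy)
sp=atz("top",[f(275,413,150,190,10)],.2)[0];mid=atz("top",[f(528,423,150,190,10)],.16)[0];sh=atz("top",[f(98,467,150,190,10)],.125)[0]
print(sp,mid,sh,"row ang",np.degrees(np.arctan2(*(sh-mid)[[1,0]])), np.linalg.norm((sp-mid)[:2]),np.linalg.norm((sp-sh)[:2]))
print("green",atz("top",[f(252,115,150,190,10)],.2),atz("top",[f(365,250,150,190,10)],.0))
v=lambda *a:atz("top",[f(a[0],a[1],240,160,8)],a[2])[0]
nl,nr=v(60,462,.053),v(212,492,.053);sl,sr=v(155,72,.058),v(287,97,.058)
print("vb",nl,nr,sl,sr)
n=(nl+nr)/2;s=(sl+sr)/2;d=s-n;print(n,s,np.linalg.norm(d[:2]),np.degrees(np.arctan2(d[1],d[0])),"y-dir",np.degrees(np.arctan2(*(nl-nr)[[1,0]]))-90,np.degrees(np.arctan2(*(sl-sr)[[1,0]]))-90)
c=lambda *a:atz("top",[f(a[0],a[1],330,170,7)],a[2])[0]
print("cr",*[c(*a) for a in[(52,512,.014),(240,545,.014),(125,52,.014)]])
# saddle tops far edge corners: wide & narrow, z=.058
for n in [(115,372),(258,398),(165,62),(305,85)]: print(c(*n,.058))
# green check in scene
print(proj("scene",[sp,mid,sh]))
E
```

```text
[0.48399753 0.23263894 0.2       ] [0.48738886 0.17301431 0.16      ] [0.48068153 0.29281567 0.125     ] row ang 93.20447557247188 0.05972100192146342 0.06026802573769486
green [[0.56162696 0.24165595 0.2       ]] [[0.56354554 0.24257693 0.        ]]
vb [0.54561313 0.05822014 0.053     ] [0.53470758 0.00350959 0.053     ] [0.69020001 0.02403738 0.058     ] [ 0.68066814 -0.02437573  0.058     ]
[0.54016036 0.03086486 0.053     ] [ 6.85434073e-01 -1.69173986e-04  5.80000000e-02] 0.1485515522226821 -12.058535727280729 y-dir -11.273113811658149 -11.138276487640027
cr [ 0.47762842 -0.20410075  0.014     ] [ 0.46411008 -0.28141738  0.014     ] [ 0.67639376 -0.24281309  0.014     ]
[ 0.52936841 -0.2245268   0.058     ]
[ 0.51878078 -0.28193689  0.058     ]
[ 0.6601541  -0.25063591  0.058     ]
[ 0.65023546 -0.30802564  0.058     ]
[[229.80832394 202.19600276]
 [246.66945916 208.08459762]
 [213.13967609 235.81407464]]
```

```bash
cat > k.py <<'E'
from h import *
q0=np.array([-1.35039740e+00,3.53644988e-01,1.63414521e+00,0,1.15518748e+00,-2.38277379e-03])
R0=R.from_rotvec([-0.23546679,2.10512006,-2.10220632])
C=(R.from_euler('ZYZYZ',[q0[0],q0[1]+q0[2],q0[3],q0[4],0])).inv()*R0
def frame(f,j): # finger dir, jaw dir(z)
    f=np.array(f,float);f/=np.linalg.norm(f);z=np.array(j,float);z-=f*(z@f);z/=np.linalg.norm(z)
    return R.from_matrix(np.c_[np.cross(f,z),f,z])
def wr(Rt,tcp,phi,L=.3):
    f=Rt.as_matrix()[:,1];w=np.array(tcp)-L*f;q1=np.arctan2(w[1],w[0])
    M=(R.from_euler('ZY',[q1,phi]).inv()*Rt*C.inv()).as_euler('ZYZ')
    return np.r_[q1,M]
E
python3 - <<'E'
from k import *
print((C.as_matrix()).round(3))
a=np.radians(-11.7);st=np.radians(3.2)
for al in(45,60):
  A=np.radians(al)
  for sgn in(1,-1):   # gripper from -y (f toward +y) or from +y
    h=sgn*np.array([-np.sin(st),np.cos(st),0])
    f=h*np.sin(A)-np.array([0,0,np.cos(A)]);t=np.array([0,0,-1.])
    for js in(1,-1):
      n=np.cross(t,f)*js
      R1=frame(f,n)
      t2=np.array([np.cos(a),np.sin(a),0]);f2=t2*np.cos(A)-np.array([0,0,np.sin(A)])
      n2=np.cross(t2,f2)*js;R2=frame(f2,n2)
      print(al,sgn,js,"init",wr(R1,[.484,.2326,.165],1.9).round(2),"lay",wr(R2,[.51,.03,.04],2.1).round(2),"cam dir",-R2.as_matrix()[:,0].round(2))
E
```

```text
Traceback (most recent call last):
  File "k.py", line 4, in <module>
    C=(R.from_euler('ZYZYZ',[q0[0],q0[1]+q0[2],q0[3],q0[4],0])).inv()*R0
       ~~~~~~~~~~~~^^^^^^^^^^^^^^^^^^^^^^^^^^^^^^^^^^^^^^^^^^^
  File "scipy/spatial/transform/_rotation.pyx", line 1413, in scipy.spatial.transform._rotation.Rotation.from_euler
ValueError: Expected axis specification to be a non-empty string of upto 3 characters, got ZYZYZ
```

```bash
sed -i "s/^C=.*/C=(R.from_euler('ZY',[q0[0],q0[1]+q0[2]])*R.from_euler('ZYZ',[0,q0[4],0])).inv()*R0/" k.py
cat > k1.py <<'E'
from k import *
print((C.as_matrix()).round(3))
a=np.radians(-11.7);st=np.radians(3.2)
for al in(45,60):
  A=np.radians(al)
  for sgn in(1,-1):
    h=sgn*np.array([-np.sin(st),np.cos(st),0])
    f=h*np.sin(A)-np.array([0,0,np.cos(A)]);t=np.array([0,0,-1.])
    for js in(1,-1):
      n=np.cross(t,f)*js
      R1=frame(f,n)
      t2=np.array([np.cos(a),np.sin(a),0]);f2=t2*np.cos(A)-np.array([0,0,np.sin(A)])
      n2=np.cross(t2,f2)*js;R2=frame(f2,n2)
      print(al,sgn,js,"init",wr(R1,[.484,.2326,.165],1.9).round(2),"lay",wr(R2,[.51,.03,.04],2.1).round(2),"cam dir",-R2.as_matrix()[:,0].round(2))
E
python3 k1.py
```

```text
[[-0.002  0.    -1.   ]
 [-1.    -0.     0.002]
 [-0.     1.     0.   ]]
45 1 1 init [ 0.04  0.81  1.35 -0.24] lay [ 0.24 -0.81  0.43 -0.48] cam dir [-0.69  0.14 -0.71]
45 1 -1 init [0.04 0.81 1.35 2.9 ] lay [ 0.24 -0.81  0.43  2.66] cam dir [ 0.69 -0.14  0.71]
45 -1 1 init [ 0.76 -0.59  1.77 -2.4 ] lay [ 0.24 -0.81  0.43 -0.48] cam dir [-0.69  0.14 -0.71]
45 -1 -1 init [ 0.76 -0.59  1.77  0.74] lay [ 0.24 -0.81  0.43  2.66] cam dir [ 0.69 -0.14  0.71]
60 1 1 init [-0.05  1.04  1.5  -0.34] lay [ 0.16 -0.34  0.57 -0.96] cam dir [-0.85  0.18 -0.5 ]
60 1 -1 init [-0.05  1.04  1.5   2.8 ] lay [ 0.16 -0.34  0.57  2.18] cam dir [ 0.85 -0.18  0.5 ]
60 -1 1 init [ 0.81 -0.76  1.98 -2.42] lay [ 0.16 -0.34  0.57 -0.96] cam dir [-0.85  0.18 -0.5 ]
60 -1 -1 init [ 0.81 -0.76  1.98  0.72] lay [ 0.16 -0.34  0.57  2.18] cam dir [ 0.85 -0.18  0.5 ]
```

Call:
arm_command:
  increments: [0,0,0,0.026,0.03,0.011,0,0,0,0,0.026,0.03,0.011,0,0,0,0,0.026,0.03,0.011,0,0,0,0,0.026,0.03,0.011,0,0,0,0,0.026,0.03,0.011,0,0,0,0,0.026,0.03,0.011,0,0,0,0,0.026,0.03,0.011,0,0,0,0,0.026,0.03,0.011,0,0,0,0,0.026,0.03,0.011,0,0,0,0,0.026,0.03,0.011,0]

```text
time: 0.93
eef_pos: [0.3988, -0.3077, 0.325]
eef_rot: [-0.235, 2.104, -2.104]
wrist_force: [1.5, -0.5, -0.0]
opening: 0.501
```

Call:
arm_command:
  increments: [0,0,0,0.025,0.03,0.011,0,0,0,0,0.025,0.03,0.011,0,0,0,0,0.025,0.03,0.011,0,0,0,0,0.025,0.03,0.011,0,0,0,0,0,0,0,0,0,0,0,0,0,0,0]

```text
time: 1.43
eef_pos: [0.4991, -0.1881, 0.3686]
eef_rot: [-0.239, 2.101, -2.102]
wrist_force: [0.6, -0.8, 0.1]
opening: 0.501
```

```bash
python3 - <<'E'
from h import *
o=manip.get_obs();print(o["time"],o["joint_positions"].round(3),o["eef_pos"],o["opening"])
im,d=manip.camera("wrist");np.savez("pics/w1.npz",d=d,im=im,p=o["eef_pos"],r=o["eef_rot"])
crop(im,0,0,512,384,1.5,"pics/w1.png")
E
```

```text
1.4333 [-0.363  0.094  1.627 -0.     1.421  0.981] [ 0.49906127 -0.18811255  0.36863706] 0.5010615592988317
```

View pics/w1.png

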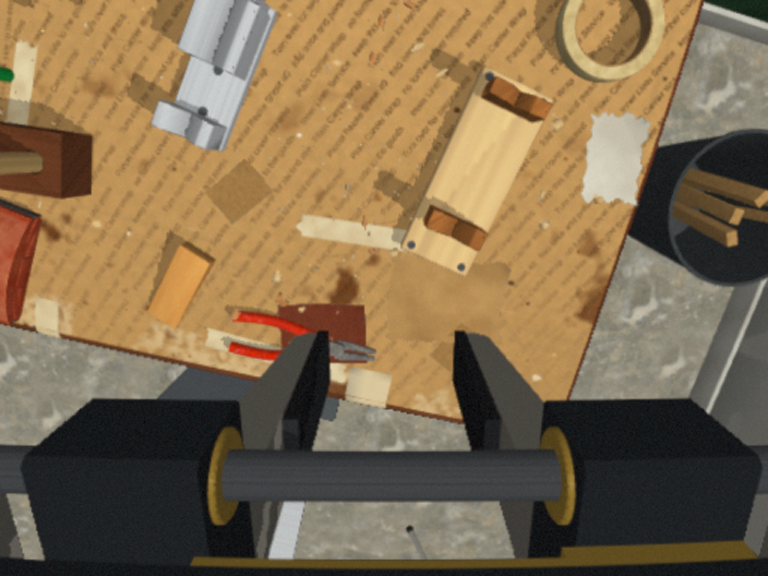

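```bash
python3 - <<'E'
from h import *
z=np.load("pics/w1.npz");im=z["im"]
crop(im,95,0,95,105,7,"pics/w1a.png");crop(im,260,40,115,150,5,"pics/w1b.png")
E
```

```text
(no output)
```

View pics/w1a.png

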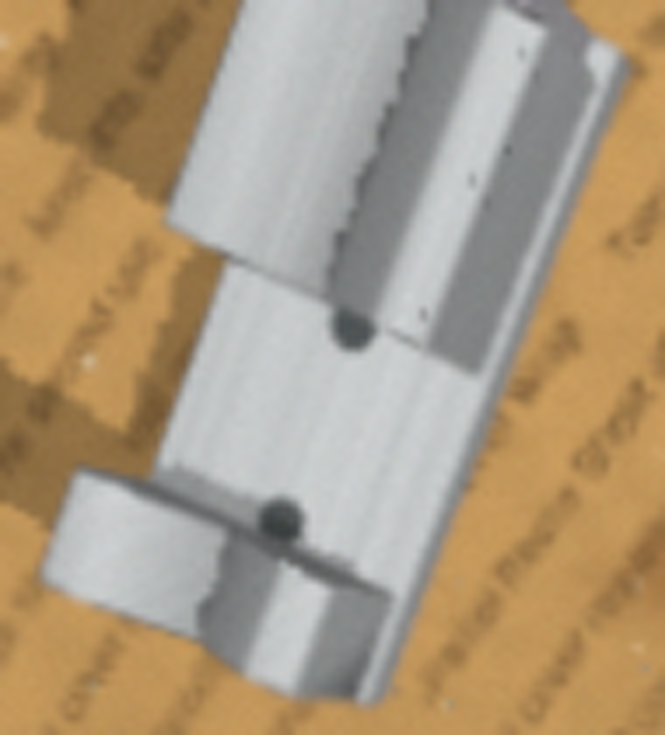

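View pics/w1b.png

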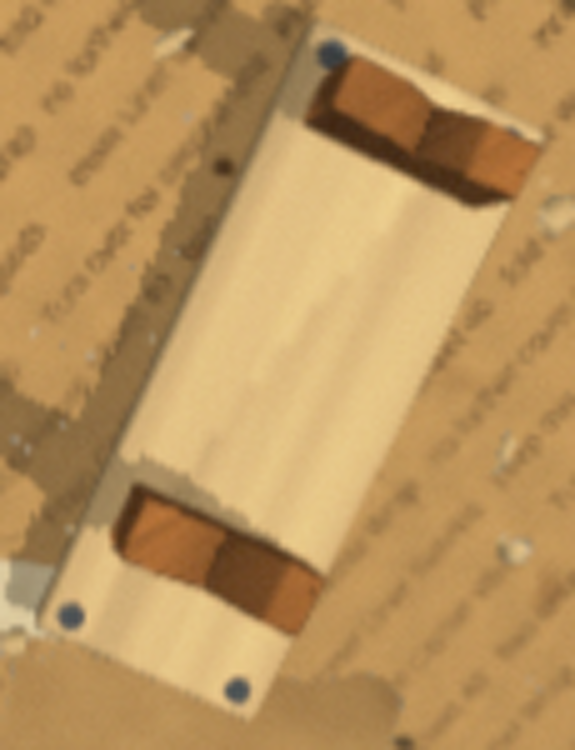

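```bash
python3 - <<'E'
from h import *
z=np.load("pics/w1.npz");o=dict(eef_pos=z["p"],eef_rot=z["r"])
def g(pts,ox,oy,s,zz):
    return atz("wrist",[((x+.5)/s-.5+ox,(y+.5)/s-.5+oy) for x,y in pts],zz,o)
deg=lambda d:np.degrees(np.arctan2(d[1],d[0]))
V=g([(42,582),(372,702),(78,470),(168,222),(480,377)],95,0,7,.053)
print(V.round(4)); print("y",deg(V[0]-V[1])-90,deg(V[3]-V[4])-90,np.linalg.norm(V[0]-V[1]),np.linalg.norm(V[3]-V[4]),"x",deg(V[3]-V[0]))
def fit(loc,W):
    loc=np.array(loc,float);W=W[:,:2];a=loc-loc.mean(0);b=W-W.mean(0)
    th=np.arctan2((a[:,0]*b[:,1]-a[:,1]*b[:,0]).sum(),(a*b).sum());Rm=np.array([[np.cos(th),-np.sin(th)],[np.sin(th),np.cos(th)]])
    t=W.mean(0)-Rm@loc.mean(0);print("pose",t.round(4),np.degrees(th).round(2),"res mm",((loc@Rm.T+t-W)*1e3).round(1).tolist())
fit([(-.071,.031),(-.071,-.031),(-.046,.031),(.004,.031),(.004,-.031)],V)
Cb=g([(40,620),(252,720),(313,22),(545,135)],260,40,5,.014)
fit([(-.1025,.04),(-.1025,-.04),(.1025,.04),(.1025,-.04)],Cb)
S=g([(138,487),(325,575),(118,547),(297,635)],260,40,5,.058)
fit([(-.046,.03),(-.046,-.03),(-.066,.03),(-.066,-.03)],S)
S2=g([(350,57),(535,140)],260,40,5,.058);print(S2)
# depth sanity
P=cloud("wrist",z["d"],o);print(P[100,300],P[15,112])
E
```

```text
[[ 0.5449  0.0576  0.053 ]
 [ 0.5356 -0.0132  0.053 ]
 [ 0.5683  0.0529  0.053 ]
 [ 0.6189  0.041   0.053 ]
 [ 0.603  -0.025   0.053 ]]
y -7.438165385188782 -13.559048214797741 0.07134782771081924 0.06789757459135942 x -12.59216350900984
pose [0.6083 0.0098] -10.93 res mm [[-0.4, -3.9], [-2.9, 6.0], [0.7, -4.0], [-0.8, -1.6], [3.4, 3.5]]
pose [ 0.5663 -0.2628] -11.24 res mm [[-2.8, 1.8], [-1.6, -0.8], [2.7, -0.1], [1.7, -1.0]]
pose [ 0.5679 -0.262 ] -11.9 res mm [[0.3, -1.6], [0.5, -0.1], [-0.9, 1.0], [0.2, 0.7]]
[[ 0.65679835 -0.24983765  0.058     ]
 [ 0.6479118  -0.30625068  0.058     ]]
[ 0.58501733 -0.23135522  0.01499416] [6.45554629e-01 7.73994727e-02 5.26796500e-04]
```

Call:
arm_command:
  increments: [0,0,0,0.017,0.032,-0.012,0,0,0,0,0.017,0.032,-0.012,0,0,0,0,0.017,0.032,-0.012,0,0,0,0,0.017,0.032,-0.012,0,0,0,0,0.017,0.032,-0.012,0,0,0,0,0.017,0.032,-0.012,0,0,0,0,0,0,0,0,0,0,0,0,0,0,0]

```text
time: 2.15
eef_pos: [0.5993, 0.0022, 0.2948]
eef_rot: [-0.24, 2.104, -2.105]
wrist_force: [0.5, -0.1, 0.9]
opening: 0.503
```

```bash
python3 - <<'E'
from h import *
o=manip.get_obs();print(o["time"],o["joint_positions"].round(3),o["eef_pos"],o["opening"])
im,d=manip.camera("wrist");np.savez("pics/w2.npz",d=d,im=im,p=o["eef_pos"],r=o["eef_rot"])
crop(im,0,0,512,384,1.5,"pics/w2.png")
E
```

```text
2.15 [ 1.000e-03  2.500e-01  1.595e+00 -0.000e+00  1.300e+00  1.349e+00] [0.59933068 0.00219939 0.29482132] 0.5029977197792621
```

View pics/w2.png

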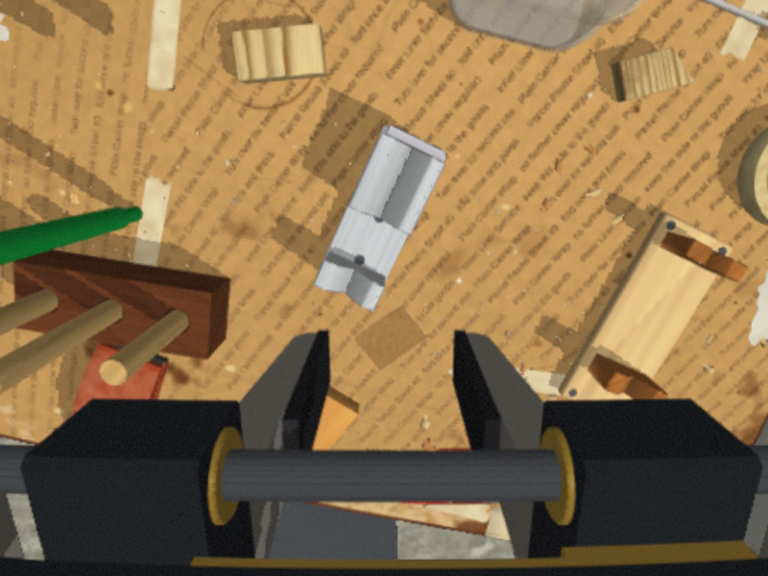

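```bash
python3 - <<'E'
from h import *
z=np.load("pics/w2.npz");im=z["im"]
crop(im,200,75,105,140,5.5,"pics/w2a.png")
E
```

```text
(no output)
```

View pics/w2a.png

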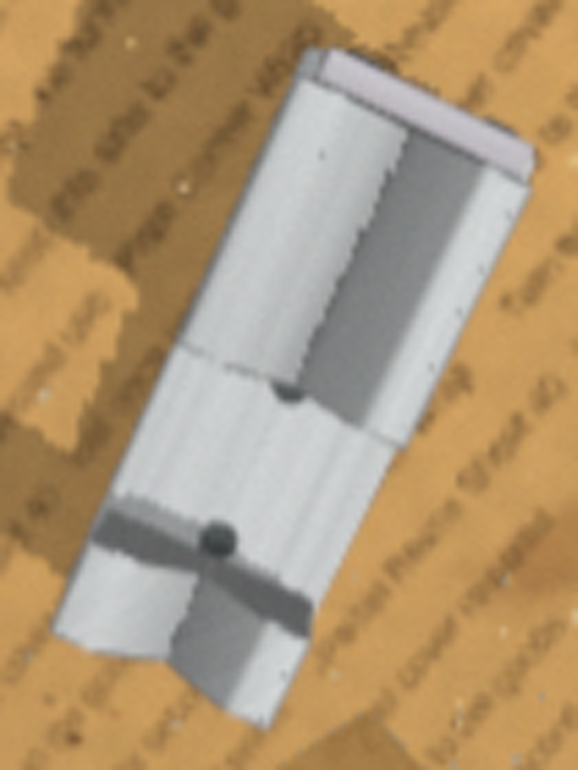

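```bash
cat >> h.py <<'E'
def fit(loc,W):
    loc=np.array(loc,float);W=W[:,:2];a=loc-loc.mean(0);b=W-W.mean(0)
    th=np.arctan2((a[:,0]*b[:,1]-a[:,1]*b[:,0]).sum(),(a*b).sum());Rm=np.array([[np.cos(th),-np.sin(th)],[np.sin(th),np.cos(th)]])
    t=W.mean(0)-Rm@loc.mean(0);print("pose",t.round(4),np.degrees(th).round(2),"res mm",((loc@Rm.T+t-W)*1e3).round(1).tolist())
E
python3 - <<'E'
from h import *
z=np.load("pics/w2.npz");o=dict(eef_pos=z["p"],eef_rot=z["r"])
def g(pts,ox,oy,s,zz):
    return atz("wrist",[((x+.5)/s-.5+ox,(y+.5)/s-.5+oy) for x,y in pts],zz,o)
V=g([(53,630),(267,728),(92,537),(307,637),(182,345),(402,447)],200,75,5.5,.053)
l=[(-.071,.031),(-.071,-.031),(-.046,.031),(-.046,-.031),(.004,.031),(.004,-.031)]
fit(l,V)
S=g([(325,52),(535,145),(530,178),(318,82)],200,75,5.5,.058)
fit([(.078,.025),(.078,-.025),(.07,-.025),(.07,.025)],S)
fit(l+[(.078,.025),(.078,-.025),(.07,-.025),(.07,.025)],np.r_[V,S])
E
```

```text
pose [0.6088 0.0159] -12.66 res mm [[0.3, 3.4], [-0.7, -2.6], [0.6, 2.7], [-0.5, -3.6], [1.1, 3.3], [-0.8, -3.1]]
pose [0.607  0.0128] -10.23 res mm [[0.6, -0.8], [0.5, -0.9], [-0.3, 1.1], [-0.9, 0.6]]
pose [0.6083 0.0159] -12.61 res mm [[-0.2, 3.3], [-1.1, -2.7], [0.1, 2.7], [-1.0, -3.7], [0.6, 3.3], [-1.2, -3.2], [2.3, -1.1], [0.2, -0.8], [-0.5, 1.6], [0.9, 0.6]]
```

```bash
cat > mv.py <<'E'
from k import *
def plan(Rt,tcp,o=None):
    o=o or manip.get_obs();rv=(Rt*R.from_rotvec(o["eef_rot"]).inv()).as_rotvec(degrees=True);s=np.array(tcp)-o["eef_pos"]
    n=max(np.linalg.norm(rv)/7.1,np.linalg.norm(s)/.0415)
    print("rot",rv.round(2),"shift",s.round(4),"rows",round(n,1))
def R1(al=60,st=3.2):
    A=np.radians(al);st=np.radians(st);h=np.array([-np.sin(st),np.cos(st),0]);f=h*np.sin(A)-np.array([0,0,np.cos(A)])
    return frame(f,np.cross([0,0,-1.],f)),f
def R2(al=60,a=-12.1):
    A=np.radians(al);a=np.radians(a);t=np.array([np.cos(a),np.sin(a),0]);f=t*np.cos(A)-np.array([0,0,np.sin(A)])
    return frame(f,np.cross(t,f)),f,t
E
python3 - <<'E'
from mv import *
Rt,f=R1();print(f); plan(Rt,[.4879,.1625,.2235])
print(wr(Rt,[.4879,.1625,.2235],1.9,.3))
E
```

```text
[-0.04834284  0.86467507 -0.5       ]
rot [ 51.84 -39.09  72.44] shift [-0.1114  0.1613 -0.0722] rows 13.7
[-0.19053832  0.99818175  1.60904576 -0.40441233]
```

Call:
arm_command:
  increments: [3.456,-2.606,4.829,-0.0074,0.0107,0,0,3.456,-2.606,4.829,-0.0074,0.0107,0,0,3.456,-2.606,4.829,-0.0074,0.0107,0,0,3.456,-2.606,4.829,-0.0074,0.0107,0,0,3.456,-2.606,4.829,-0.0074,0.0107,0,0,3.456,-2.606,4.829,-0.0074,0.0107,0,0,3.456,-2.606,4.829,-0.0074,0.0107,0,0,3.456,-2.606,4.829,-0.0074,0.0107,0,0,3.456,-2.606,4.829,-0.0074,0.0107,0,0,3.456,-2.606,4.829,-0.0074,0.0107,0,0]

```text
time: 3.03
eef_pos: [0.5255, 0.1077, 0.2977]
eef_rot: [-0.411, 1.782, -0.904]
wrist_force: [-0.5, -0.4, -0.2]
opening: 0.503
```

Call:
arm_command:
  increments: [3.456,-2.606,4.829,-0.0074,0.0107,0,0,3.456,-2.606,4.829,-0.0074,0.0107,0,0,3.456,-2.606,4.829,-0.0074,0.0107,0,0,3.456,-2.606,4.829,-0.0074,0.0107,-0.01,0,3.456,-2.606,4.829,-0.0074,0.0107,-0.02,0,0,0,0,0,0,-0.02,0,0,0,0,0,0,-0.02,0,0,0,0,0,0,0,0]

```text
time: 3.7
eef_pos: [0.4879, 0.1613, 0.2239]
eef_rot: [-0.45, 1.521, -0.366]
wrist_force: [-1.3, -0.4, -0.2]
opening: 0.502
```

```bash
cat > see.py <<'E'
import sys
from mv import *
n=sys.argv[1];tag=sys.argv[2]
o=manip.get_obs();print(o["time"],o["joint_positions"].round(3),o["eef_pos"].round(4),o["wrist_force"].round(1),o["opening"])
im,d=manip.camera(n);np.savez(f"pics/{tag}.npz",d=d,im=im,p=o["eef_pos"],r=o["eef_rot"])
c=[int(x) for x in sys.argv[3:7]] or [0,0,512,384]
crop(im,*c,min(768/c[2],590/c[3]),f"pics/{tag}.png")
E
python3 see.py wrist w3; python3 see.py scene s3 180 130 200 150
python3 - <<'E'
from mv import *
Rt,f=R1();plan(Rt,[.4831,.2490,.1735])
E
```

```text
3.7 [-0.291  0.435  1.973  0.975  1.397 -0.873] [0.4879 0.1613 0.2239] [-1.3 -0.4 -0.2] 0.5016025336618716
3.75 [-0.291  0.432  1.971  0.976  1.399 -0.871] [0.4885 0.1615 0.2259] [ 0.5 -0.3  0.3] 0.4982288621014122
rot [-0.14 -0.02  0.12] shift [-0.0061  0.0873 -0.0536] rows 2.5
```

View pics/w3.png

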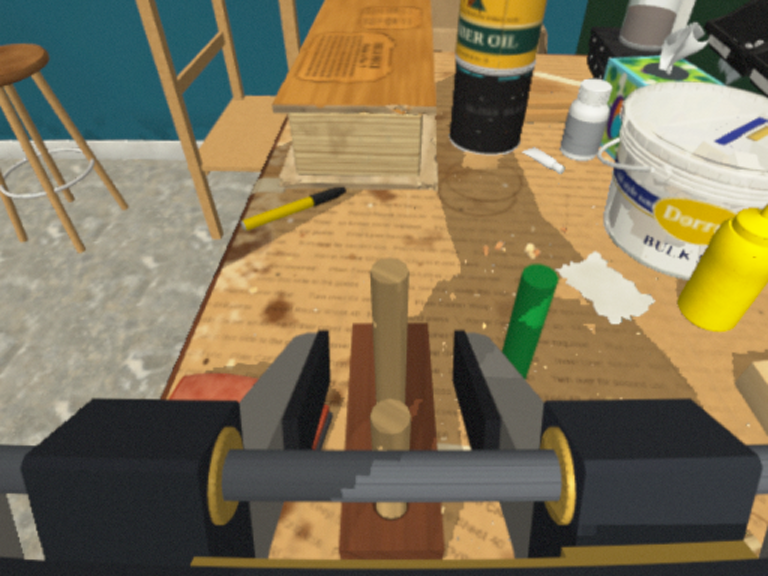

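View pics/s3.png

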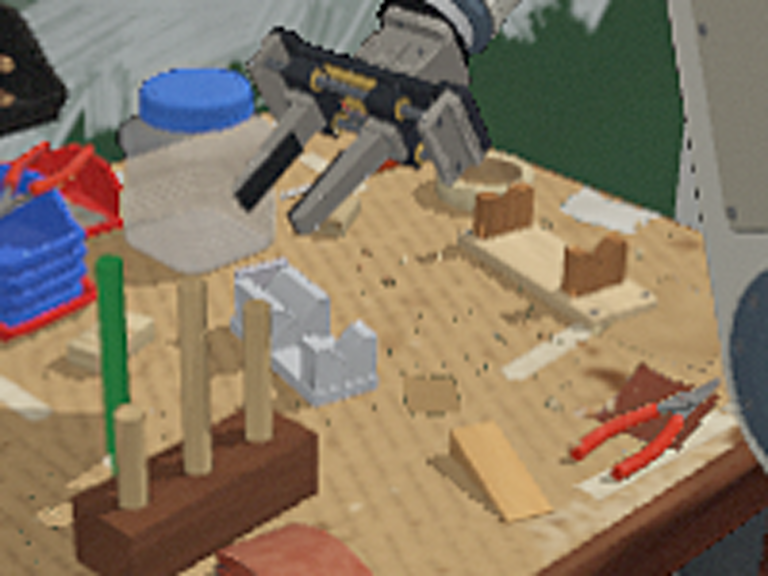

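Call:
arm_command:
  increments: [0,0,0,-0.0013,0.0218,-0.0131,0,0,0,0,-0.0013,0.0218,-0.0131,0,0,0,0,-0.0013,0.0218,-0.0131,0,0,0,0,-0.0013,0.0218,-0.0131,0,0,0,0,0,0,0,0,0,0,0,0,0,0,0]

```text
time: 4.3
eef_pos: [0.484, 0.2503, 0.1756]
eef_rot: [-0.451, 1.515, -0.364]
wrist_force: [0.3, -0.6, 0.3]
opening: 0.499
```

```bash
python3 see.py wrist w4; python3 see.py scene s4 180 130 200 150

```

```text
4.3 [-0.124  0.496  2.037  1.121  1.245 -0.937] [0.484  0.2503 0.1756] [ 0.3 -0.6  0.3] 0.49895792846689907
4.35 [-0.125  0.496  2.036  1.121  1.245 -0.937] [0.4845 0.2497 0.1757] [-0.3  0.   0.1] 0.49877858424871335
```

View pics/w4.png

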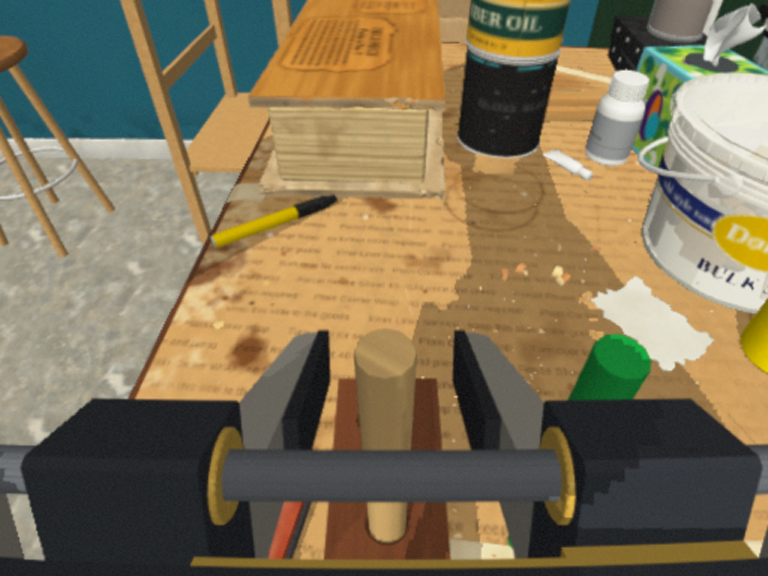

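View pics/s4.png

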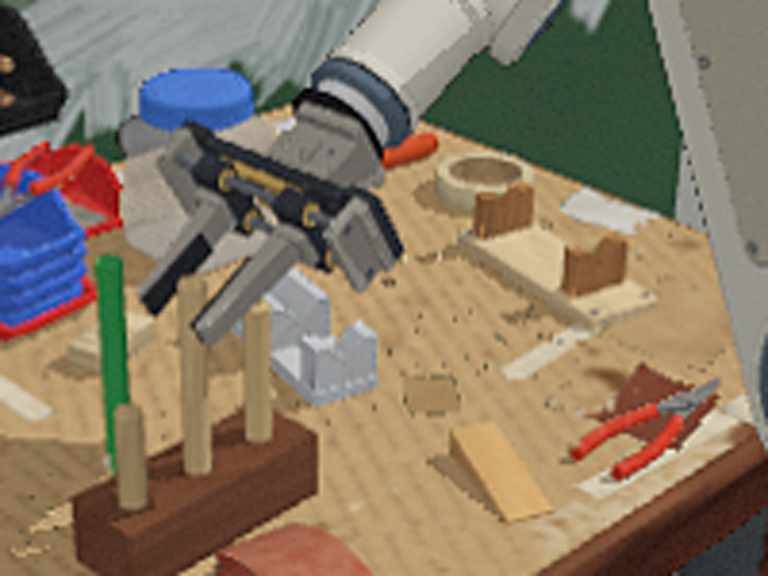

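```bash
python3 - <<'E'
from mv import *
o=manip.get_obs();print(proj("wrist",[[.484,.2326,.2]],o)*1.5)
print(atz("wrist",[(385/1.5,352/1.5)],.2,o))
E
```

```text
[[390.19273038 350.08017557]]
[[0.48242038 0.23175782 0.2       ]]
```

Call:
arm_command:
  increments: [0,0,0,0,0,0,-1,0,0,0,0,0,0,-1,0,0,0,0,0,0,-1,0,0,0,0,0,0,-1,0,0,0,0,0,0,-1,0,0,0,0,0,0,-1]

```text
time: 4.9
eef_pos: [0.4839, 0.2501, 0.1744]
eef_rot: [-0.45, 1.517, -0.365]
wrist_force: [-0.8, 0.8, 2.5]
opening: 0.208
```

Call:
arm_command:
  increments: [0,0,0,0,0,0.01,-1,0,0,0,0,0,0.02,-1,0,0,0,0,0,0.02,-1,0,0,0,0,0,0.02,-1,0,0,0,0,0,0.02,-1,0,0,0,0,0,0.02,-1,0,0,0,0,0,0.01,-1,0,0,0,0,0,0,-1]

```text
time: 5.57
eef_pos: [0.4846, 0.2502, 0.2964]
eef_rot: [-0.45, 1.513, -0.366]
wrist_force: [0.3, 0.2, -1.3]
opening: 0.21
```

```bash
python3 see.py scene s5 180 90 200 150
python3 - <<'E'
from mv import *
Rt,f,t=R2()
# hover above lay: grasp point 17 mm from thick end ; lay axis at z .05, 20 mm short of the stop, 60 mm up
g=np.array([.6087,.0159,.05])-t*(.120-.017+.02);print("grasp lay",g,"tcp lay",g+.019*f)
plan(Rt,g+.019*f+[0,0,.12])
print(wr(Rt,g+.019*f+[0,0,.12],2.0,.3))
E
```

```text
5.5667 [-0.124  0.293  1.976  1.058  1.367 -0.696] [0.4846 0.2502 0.2964] [ 0.3  0.2 -1.3] 0.20958306772496757
grasp lay [0.48843266 0.04168308 0.05      ] tcp lay [0.4977216  0.03969171 0.03354552]
rot [-72.61 -61.99  57.74] shift [ 0.0136 -0.2104 -0.1413] rows 15.7
[ 0.1999242  -0.32310511  0.68065802 -0.95283539]
```

View pics/s5.png

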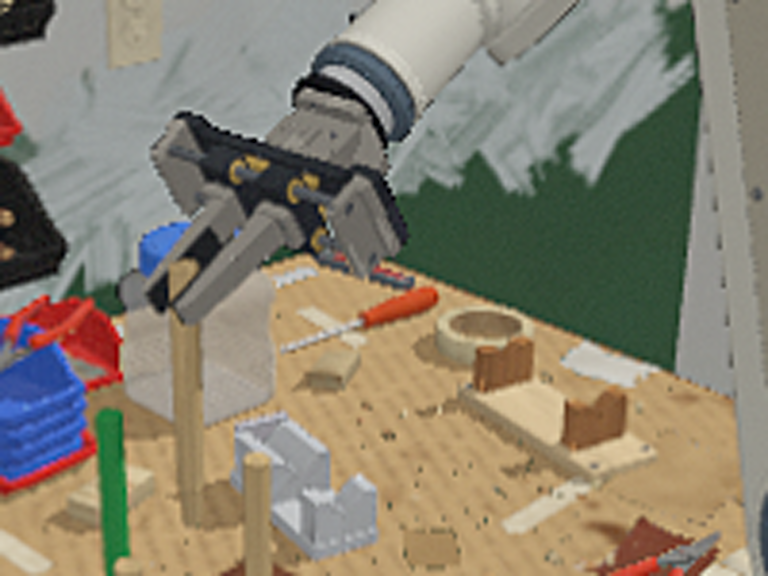

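Call:
arm_command:
  increments: [0,0,0,0,0,0.03,-1,0,0,0,0,0,0.03,-1,-4.538,-3.874,3.609,0.001,-0.0132,0,-1,-4.538,-3.874,3.609,0.001,-0.0132,0,-1,-4.538,-3.874,3.609,0.001,-0.0132,0,-1,-4.538,-3.874,3.609,0.001,-0.0132,0,-1,-4.538,-3.874,3.609,0.001,-0.0132,0,-1,-4.538,-3.874,3.609,0.001,-0.0132,0,-1,-4.538,-3.874,3.609,0.001,-0.0132,0,-1,-4.538,-3.874,3.609,0.001,-0.0132,0,-1]

```text
time: 6.45
eef_pos: [0.492, 0.1437, 0.353]
eef_rot: [-1.112, 0.696, -0.513]
wrist_force: [-0.7, -0.2, -0.6]
opening: 0.207
```

Call:
arm_command:
  increments: [-4.538,-3.874,3.609,0.001,-0.0132,0,-1,-4.538,-3.874,3.609,0.001,-0.0132,0,-1,-4.538,-3.874,3.609,0.001,-0.0132,0,-1,-4.538,-3.874,3.609,0.001,-0.0132,0,-1,-4.538,-3.874,3.609,0.001,-0.0132,0,-1,-4.538,-3.874,3.609,0.001,-0.0132,0,-1,-4.538,-3.874,3.609,0.001,-0.0132,0,-1,-4.538,-3.874,3.609,0.001,-0.0132,0,-1,0,0,0,0,0,0,-1]

```text
time: 7.2
eef_pos: [0.4969, 0.0381, 0.3507]
eef_rot: [-1.586, -0.249, -0.57]
wrist_force: [0.1, 0.5, -1.3]
opening: 0.207
```

```bash
python3 see.py scene s6 180 60 230 173;python3 see.py wrist w6
python3 - <<'E'
from mv import *
Rt,f,t=R2()
plan(Rt,[.4977,.0397,.0335])
E
```

```text
7.2 [ 0.23  -0.232  2.065 -0.291  0.854 -0.992] [0.4969 0.0381 0.3507] [ 0.1  0.5 -1.3] 0.20677435058575952
7.25 [ 0.229 -0.231  2.061 -0.285  0.857 -0.992] [0.4977 0.0392 0.3517] [-0.1  0.5 -0.9] 0.2071968577837427
rot [-0.13 -0.28  0.19] shift [-1.200e-03  2.000e-04 -3.193e-01] rows 7.7
```

View pics/s6.png

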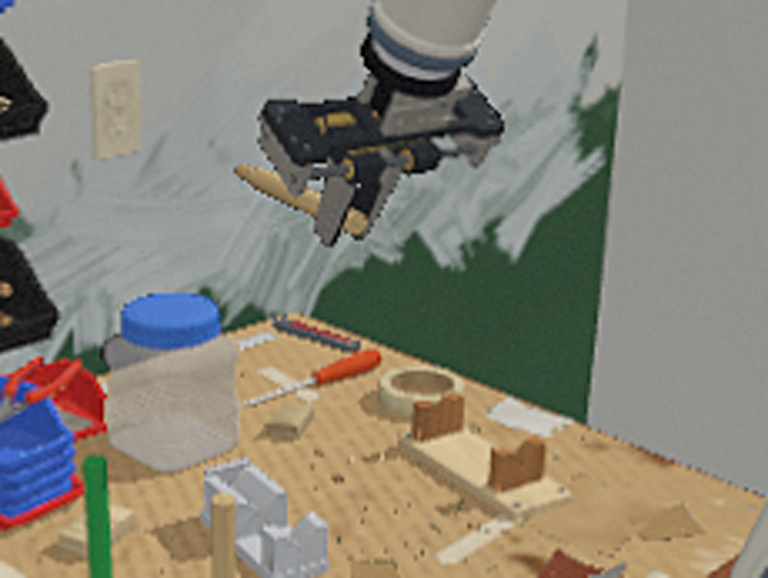

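View pics/w6.png

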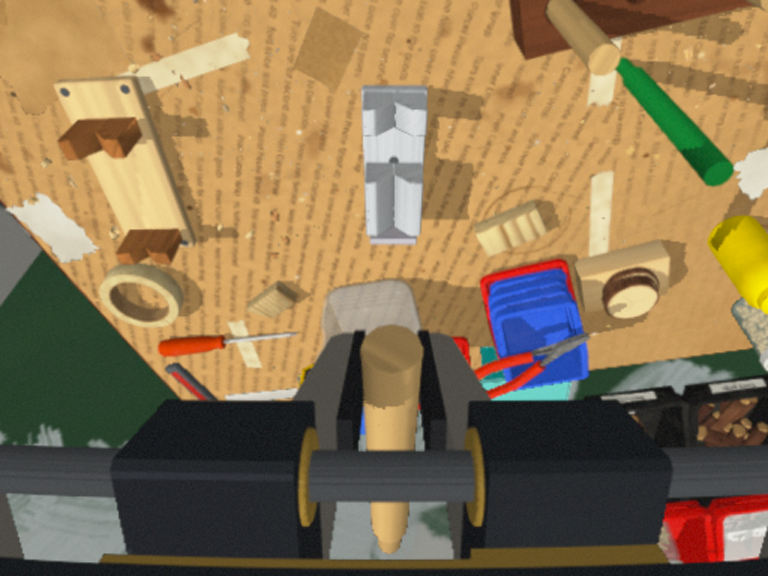

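```bash
python3 - <<'E'
from mv import *
o=manip.get_obs();Rt=R.from_rotvec(o["eef_rot"]);f=Rt.as_matrix()[:,1];jx=Rt.as_matrix()
t=np.cos(np.pi/3)*f+np.sin(np.pi/3)*jx[:,0];print(t)
g=o["eef_pos"]-.019*f
s=768/230
print((proj("scene",[g+.173*t,g+.143*t,g-.017*t])-[180,60])*s)
print(proj("wrist",[g+.173*t,g-.017*t],o)*1.5)
E
```

```text
[ 0.97708303 -0.21279331 -0.00526892]
[[237.88673184 163.15533825]
 [254.38191361 170.79613706]
 [353.9841981  217.23685322]]
[[392.25730889 544.94257486]
 [393.31959642 349.37284389]]
```

Call:
arm_command:
  increments: [0,0,0,0,0,-0.034,-1,0,0,0,0,0,-0.036,-1,0,0,0,0,0,-0.036,-1,0,0,0,0,0,-0.036,-1,0,0,0,0,0,-0.036,-1,0,0,0,0,0,-0.036,-1,0,0,0,0,0,-0.034,-1,0,0,0,0,0,-0.028,-1,0,0,0,0,0,0,-1]

```text
time: 8.05
eef_pos: [0.5014, 0.0351, 0.0991]
eef_rot: [-1.591, -0.242, -0.581]
wrist_force: [-1.0, -0.1, -1.5]
opening: 0.21
```

```bash
python3 see.py scene s7 200 130 150 112;python3 see.py top t7 220 150 100 110;python3 see.py wrist w7
```

```text
8.05 [ 0.227  0.188  2.357 -1.091  0.254 -0.101] [0.5014 0.0351 0.0991] [-1.  -0.1 -1.5] 0.21023832776798068
8.1 [ 0.227  0.185  2.356 -1.079  0.256 -0.116] [0.5019 0.0354 0.1007] [-0.4 -0.2 -0.8] 0.20548453926176805
8.15 [ 0.228  0.182  2.355 -1.075  0.256 -0.12 ] [0.5025 0.0357 0.1021] [ 0.7  0.1 -0.4] 0.2062119275486513
```

View pics/s7.png

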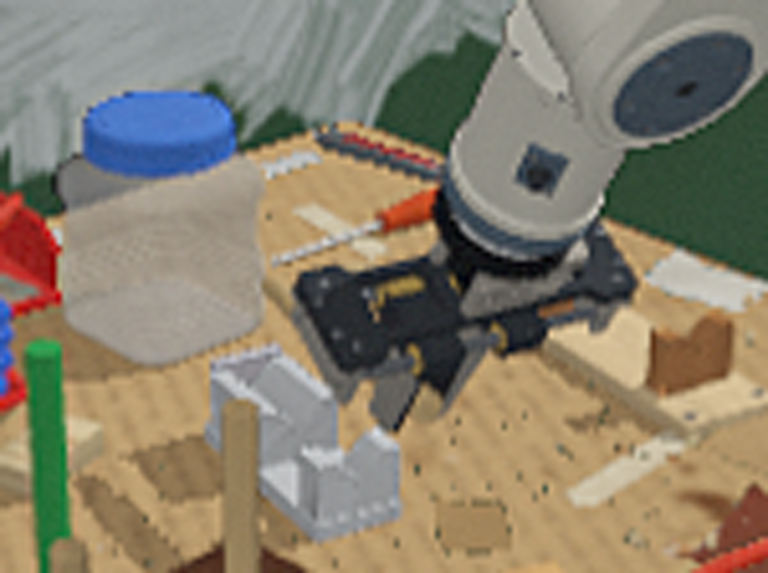

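View pics/t7.png

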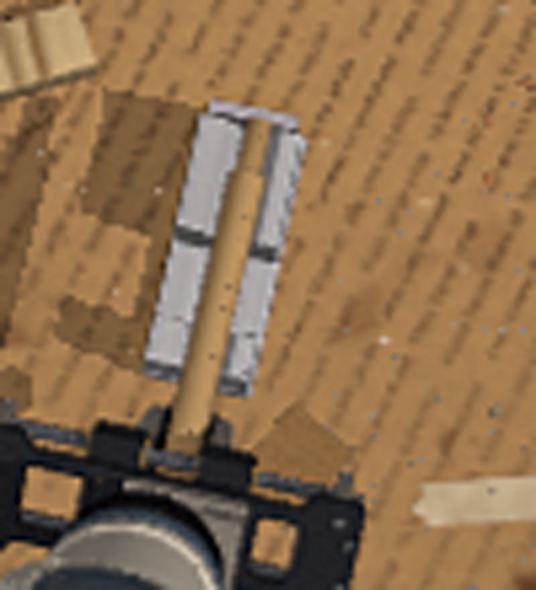

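View pics/w7.png

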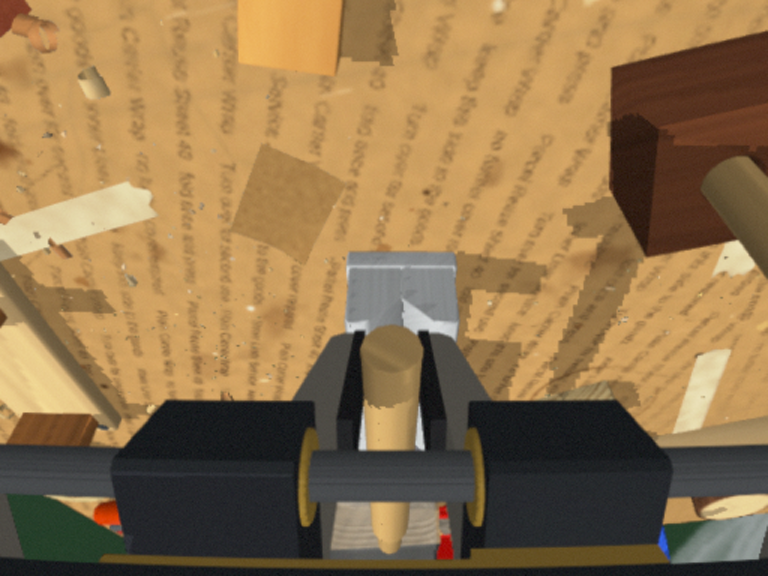

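```bash
cat > fk.py <<'E'
from mv import *
from scipy.optimize import least_squares
Q=np.array([[-1.3504,.35364,1.63415,0,1.15519,-.00238],[-.363,.094,1.627,0,1.421,.981],[.001,.25,1.595,0,1.3,1.349],[-.291,.435,1.973,.975,1.397,-.873],[-.124,.496,2.037,1.121,1.245,-.937],[-.124,.293,1.976,1.058,1.367,-.696],[.229,-.231,2.061,-.285,.857,-.992],[.228,.182,2.355,-1.075,.256,-.12]])
Pp=np.array([[.13799,-.60906,.21386],[.49906,-.18811,.36864],[.59933,.0022,.29482],[.4879,.1613,.2239],[.4840,.2503,.1756],[.4846,.2502,.2964],[.4977,.0392,.3517],[.5025,.0357,.1021]])
def ori(q): return R.from_euler('ZY',[q[0],q[1]+q[2]])*R.from_euler('ZYZ',q[3:])*C
def pos(q,x):
    H,L1,e,L2,L,a=x
    A=R.from_euler('ZY',[q[0],q[1]]);B=R.from_euler('ZY',[q[0],q[1]+q[2]])
    return R.from_euler('Z',q[0]).apply([a,0,H])+A.apply([0,0,L1])+B.apply([e,0,L2])+L*ori(q).as_matrix()[:,1]
s=least_squares(lambda x:np.concatenate([pos(q,x)-p for q,p in zip(Q,Pp)]),[.3,.45,0,.45,.3,0])
X=s.x
lo=np.array([-2.63,-.92,.06,-1.3,0,-3.02]);hi=np.array([2.63,2.1,2.66,4.44,2.69,3.02])
def ik(Rt,p,q0):
    fun=lambda q:np.r_[(pos(q,X)-p)*10,(Rt*ori(q).inv()).as_rotvec()]
    r=least_squares(fun,np.clip(q0,lo+.01,hi-.01),bounds=(lo,hi));return r.x,np.abs(r.fun).max()
E
python3 - <<'E'
from fk import *
print(X.round(4),np.abs(s.fun).max());
for q in Q[-2:]: print(ori(q).as_rotvec())
print(manip.get_obs()["eef_rot"])
q0=manip.get_obs()["joint_positions"]
R2_,f,t=R2()
g=np.array([.6087,.0159,.05])-t*(.123)
for b in(-20,0,20,30,40,50):
    Rb=R.from_rotvec(-t*np.radians(b))*R2_;fb=Rb.as_matrix()[:,1]
    for dz in(.0,.05,.3):
        for j4 in(-.5,.8,2.8):
            qq=q0.copy();qq[3]=j4;qq[4]=.5
            q,e=ik(Rb,g+.019*fb+[0,0,dz],qq)
            if e<.01:print(b,dz,fb.round(2),q.round(2),round(e,4))
E
```

```text
[ 0.2942  0.5696  0.0586  0.4953  0.3607 -0.001 ] 0.0018441683568611728
[-1.58318566 -0.24502857 -0.56914746]
[-1.5897584  -0.24834599 -0.57985278]
[-1.58774568 -0.24698017 -0.58409073]
-20 0.0 [ 0.55  0.18 -0.81] [-0.07  0.4   2.46  2.48  0.37  2.5 ] 0.0
-20 0.05 [ 0.55  0.18 -0.81] [-0.07  0.24  2.44  2.06  0.26  2.94] 0.0
-20 0.3 [ 0.55  0.18 -0.81] [-0.07 -0.26  2.16  0.36  0.69 -1.55] 0.0
-20 0.3 [ 0.55  0.18 -0.81] [-0.07 -0.26  2.16  0.36  0.69 -1.55] 0.0
0 0.0 [ 0.49 -0.1  -0.87] [0.24 0.36 2.4  4.3  0.24 0.82] 0.0
0 0.05 [ 0.49 -0.1  -0.87] [ 0.24  0.22  2.38 -1.29  0.23  0.11] 0.0
0 0.05 [ 0.49 -0.1  -0.87] [ 0.24  0.22  2.38 -1.29  0.23  0.11] 0.0
0 0.3 [ 0.49 -0.1  -0.87] [ 0.24 -0.22  2.09 -0.3   0.81 -0.96] 0.0
0 0.3 [ 0.49 -0.1  -0.87] [ 0.24 -0.22  2.09 -0.3   0.81 -0.96] 0.0
20 0.0 [ 0.43 -0.39 -0.81] [ 0.47  0.45  2.28 -1.3   0.6   0.2 ] 0.0099
20 0.0 [ 0.43 -0.39 -0.81] [ 0.47  0.45  2.28 -1.3   0.6   0.2 ] 0.0099
20 0.05 [ 0.43 -0.39 -0.81] [ 0.48  0.33  2.28 -1.15  0.64  0.01] 0.0
20 0.05 [ 0.43 -0.39 -0.81] [ 0.48  0.33  2.28 -1.15  0.64  0.01] 0.0
20 0.3 [ 0.43
[... 672 characters left out ...]
9] 0.0
40 0.05 [ 0.37 -0.65 -0.66] [ 0.63  0.5   2.17 -1.1   0.99 -0.04] 0.0
40 0.05 [ 0.37 -0.65 -0.66] [ 0.63  0.5   2.17 -1.1   0.99 -0.04] 0.0
40 0.3 [ 0.37 -0.65 -0.66] [ 0.63  0.07  1.99 -0.87  1.33 -0.59] 0.0
40 0.3 [ 0.37 -0.65 -0.66] [ 0.63  0.07  1.99 -0.87  1.33 -0.59] 0.0
50 0.0 [ 0.35 -0.75 -0.56] [ 0.68  0.71  2.1  -1.14  1.09  0.04] 0.0
50 0.0 [ 0.35 -0.75 -0.56] [ 0.68  0.71  2.1  -1.14  1.09  0.04] 0.0
50 0.05 [ 0.35 -0.75 -0.56] [ 0.68  0.6   2.11 -1.09  1.14 -0.06] 0.0
50 0.05 [ 0.35 -0.75 -0.56] [ 0.68  0.6   2.11 -1.09  1.14 -0.06] 0.0
50 0.3 [ 0.35 -0.75 -0.56] [ 0.68  0.16  1.98 -0.95  1.44 -0.57] 0.0
50 0.3 [ 0.35 -0.75 -0.56] [ 0.68  0.16  1.98 -0.95  1.44 -0.57] 0.0
```

```bash
python3 - <<'E'
from fk import *
q0=manip.get_obs()["joint_positions"]
R2_,f,t=R2()
g=np.array([.6087,.0159,.05])-t*(.123)
for b in(-30,-40,-50,-60,-70):
    Rb=R.from_rotvec(-t*np.radians(b))*R2_;fb=Rb.as_matrix()[:,1]
    for dz in(.0,.05,.1,.3):
        S=set()
        for j4 in(-.5,.8,2.8):
          for j6 in(-2,1,2):
            qq=q0.copy();qq[3]=j4;qq[4]=.5;qq[5]=j6
            q,e=ik(Rb,g+.019*fb+[0,0,dz],qq)
            if e<.003:S.add(tuple(q.round(2)))
        print(b,dz,fb.round(2),S)
E
```

```text
-30 0.0 [ 0.58  0.32 -0.75] {(np.float64(-0.23), np.float64(0.47), np.float64(2.47), np.float64(2.21), np.float64(0.58), np.float64(2.68))}
-30 0.05 [ 0.58  0.32 -0.75] {(np.float64(-0.23), np.float64(0.3), np.float64(2.46), np.float64(1.96), np.float64(0.5), np.float64(2.98))}
-30 0.1 [ 0.58  0.32 -0.75] {(np.float64(-0.23), np.float64(0.15), np.float64(2.43), np.float64(1.62), np.float64(0.46), np.float64(-2.92))}
-30 0.3 [ 0.58  0.32 -0.75] {(np.float64(-0.23), np.float64(-0.24), np.float64(2.2), np.float64(0.71), np.float64(0.74), np.float64(-1.87))}
-40 0.0 [ 0.61  0.44 -0.66] {(np.float64(-0.37), np.float64(0.56), np.float64(2.46), np.float64(2.05), np.float64(0.79), np.float64(2.74))}
-40 0.05 [ 0.61  0.44 -0.66] {(np.float64(-0.37), np.float64(0.4), np.float64(2.46), np.float64(1.89), np.float64(0.72), np.float64(2.97))}
-40 0.1 [ 0.61  0.44 -0.66] set()
-40 0.3 [ 0.61  0.44 -0.66] {(np.float64(-0.37), np.float64(-0.2), np.float64(2.24), np.float64(0.99), np.float64(0.85), np.float64(-2.13))}
-50 0.0 [ 0.63  0.54 -0.56] {(np.float64(-0.48), np.float64(0.68), np.float64(2.44),
[... 583 characters left out ...]
loat64(2.42), np.float64(1.77), np.float64(1.11), np.float64(2.93))}
-60 0.1 [ 0.65  0.63 -0.43] set()
-60 0.3 [ 0.65  0.63 -0.43] {(np.float64(-0.57), np.float64(-0.03), np.float64(2.31), np.float64(1.35), np.float64(1.12), np.float64(-2.45))}
-70 0.0 [ 0.66  0.69 -0.3 ] {(np.float64(-0.64), np.float64(0.93), np.float64(2.35), np.float64(1.74), np.float64(1.29), np.float64(2.81))}
-70 0.05 [ 0.66  0.69 -0.3 ] {(np.float64(-0.64), np.float64(0.79), np.float64(2.39), np.float64(1.71), np.float64(1.28), np.float64(2.92))}
-70 0.1 [ 0.66  0.69 -0.3 ] set()
-70 0.3 [ 0.66  0.69 -0.3 ] {(np.float64(-0.64), np.float64(0.08), np.float64(2.34), np.float64(1.46), np.float64(1.26), np.float64(-2.56))}
```

```bash
python3 - <<'E'
from fk import *
o=manip.get_obs();q0=o["joint_positions"]
R2_,f,t=R2();lat=np.array([-t[1],t[0],0])
O=np.array([.6087,.0159,0])
for de in(20,25,30,35):
    Rd=R.from_rotvec(lat*np.radians(de))*R2_;fd=Rd.as_matrix()[:,1];td=R.from_rotvec(lat*np.radians(de)).apply(t)
    tip=O+t*.04+[0,0,.065]
    gA=tip-.173*td;pA=gA+.019*fd
    gB=gA.copy();gB[2]=.05;pB=gB+.019*fd
    print(de,"A",pA.round(4),ik(Rd,pA,q0*[1,1,1,0,1,1]+[0,0,0,-.3,.3,-.9])[0].round(2),"B",pB.round(4),*[a.round(3) for a in ik(Rd,pB,q0*[1,1,1,0,1,1]+[0,0,0,-.3,.3,-.9])]);plan(Rd,pA,o)
E
```

```text
20 A [0.4921 0.0409 0.1055] [ 0.12  0.22  2.13 -0.1   0.63 -1.16] B [0.4921 0.0409 0.0313] [ 0.125  0.361  2.174 -0.134  0.444 -1.116] 0.0
rot [ 4.65 19.75  0.44] shift [-0.0109  0.0049  0.0023] rows 2.9
25 A [0.4961 0.04   0.1192] [ 0.1   0.24  2.05 -0.04  0.77 -1.23] B [0.4961 0.04   0.0311] [ 0.1    0.391  2.104 -0.05   0.564 -1.216] 0.0
rot [ 5.72 24.63  0.42] shift [-0.0069  0.0041  0.0161] rows 3.6
30 A [0.5013 0.0389 0.1325] [ 0.08  0.27  1.97  0.    0.91 -1.28] B [0.5013 0.0389 0.031 ] [ 0.077  0.428  2.03   0.     0.684 -1.28 ] 0.0
rot [ 6.78 29.51  0.4 ] shift [-0.0017  0.003   0.0294] rows 4.3
35 A [0.5076 0.0376 0.1453] [ 0.06  0.3   1.88  0.03  1.04 -1.31] B [0.5076 0.0376 0.0311] [ 0.057  0.471  1.952  0.032  0.803 -1.323] 0.0
rot [ 7.85 34.4   0.38] shift [0.0046 0.0016 0.0422] rows 5.0
```

Call:
arm_command:
  increments: [0,0,0,-0.002,0.001,0.03,-1,0,0,0,-0.002,0.001,0.03,-1,0,0,0,-0.002,0.001,0.01,-1,0.93,3.95,0.09,-0.001,0,0,-1,0.93,3.95,0.09,-0.001,0,0,-1,0.93,3.95,0.09,-0.001,0,0,-1,0.93,3.95,0.09,-0.001,0,0,-1,0.93,3.95,0.09,-0.001,0.001,0,-1,0,0,0,0,0,0,-1,0,0,0,0,0,0,-1]

```text
time: 9.03
eef_pos: [0.4948, 0.0379, 0.1618]
eef_rot: [-1.583, 0.012, -0.321]
wrist_force: [-0.5, 0.1, -1.6]
opening: 0.21
```

```bash
python3 - <<'E'
from fk import *
o=manip.get_obs();print(o["joint_positions"].round(2),o["eef_pos"],o["wrist_force"])
R2_,f,t=R2();lat=np.array([-t[1],t[0],0])
Rd=R.from_rotvec(lat*np.radians(20))*R2_
plan(Rd,[.4921,.0409,.1055],o)
E
```

```text
[ 0.12  0.12  2.09 -0.1   0.74 -1.17] [0.49475611 0.0379299  0.16184442] [-0.54963225  0.08405298 -1.63336488]
rot [0.42 1.24 0.07] shift [-0.0027  0.003  -0.0563] rows 1.4
```

Call:
arm_command:
  increments: [0.4,1.2,0,-0.001,0.001,-0.019,-1,0,0,0,-0.001,0.001,-0.019,-1,0,0,0,-0.001,0.001,-0.018,-1,0,0,0,0,0,0,-1,0,0,0,0,0,0,-1]

```text
time: 9.45
eef_pos: [0.489, 0.0407, 0.1041]
eef_rot: [-1.582, 0.032, -0.299]
wrist_force: [0.4, -0.2, -0.9]
opening: 0.213
```

```bash
python3 see.py scene s8 200 130 150 112;python3 see.py top t8 220 150 100 110
```

```text
9.45 [ 0.123  0.22   2.134 -0.101  0.63  -1.16 ] [0.489  0.0407 0.1041] [ 0.4 -0.2 -0.9] 0.2131158044037616
9.5 [ 0.123  0.219  2.133 -0.101  0.63  -1.16 ] [0.49   0.0407 0.105 ] [ 0.1 -0.3 -1.3] 0.21239694607615067
```

View pics/s8.png

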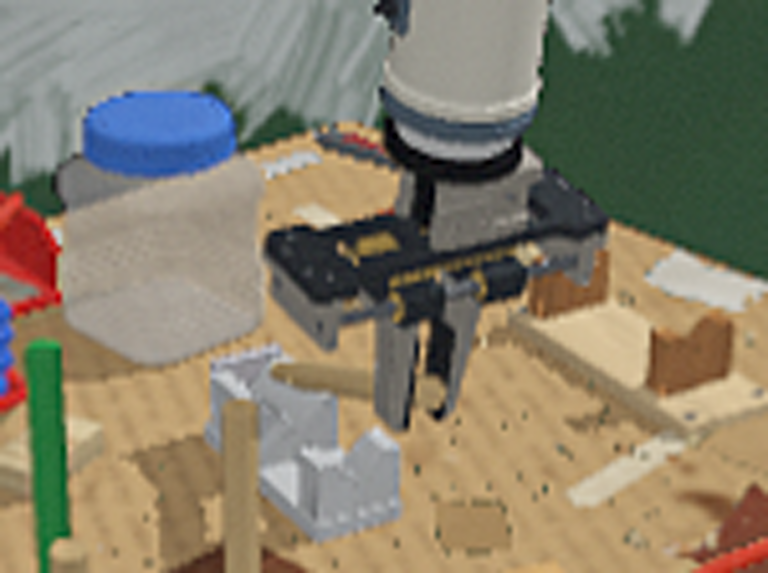

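View pics/t8.png

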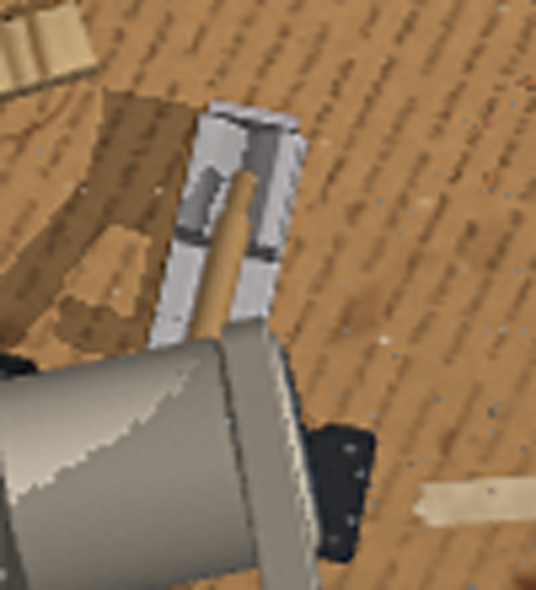

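Call:
arm_command:
  increments: [0,0,0,0,0,-0.01,-1,0,0,0,0,0,-0.01,-1,0,0,0,0,0,-0.008,-1,0,0,0,0,0,-0.008,-1,0,0,0,0,0,0,-1]

```text
time: 9.97
eef_pos: [0.4904, 0.0404, 0.0679]
eef_rot: [-1.582, 0.031, -0.301]
wrist_force: [0.5, 1.1, 0.1]
opening: 0.211
```

Call:
arm_command:
  increments: [0,0,0,0,0,-0.008,-1,0,0,0,0,0,-0.008,-1,0,0,0,0,0,0,-1]

```text
time: 10.22
eef_pos: [0.4902, 0.0403, 0.0513]
eef_rot: [-1.582, 0.032, -0.3]
wrist_force: [0.6, 0.5, 1.7]
opening: 0.205
```

```bash
python3 see.py scene s9 200 130 150 112;python3 see.py top t9 220 150 100 110
```

```text
10.2167 [ 0.122  0.321  2.166 -0.125  0.497 -1.132] [0.4902 0.0403 0.0513] [0.6 0.5 1.7] 0.20548541767466452
10.2667 [ 0.122  0.32   2.165 -0.125  0.498 -1.132] [0.4903 0.0403 0.0518] [-0.2  0.5  0.4] 0.20981549515532497
```

View pics/s9.png

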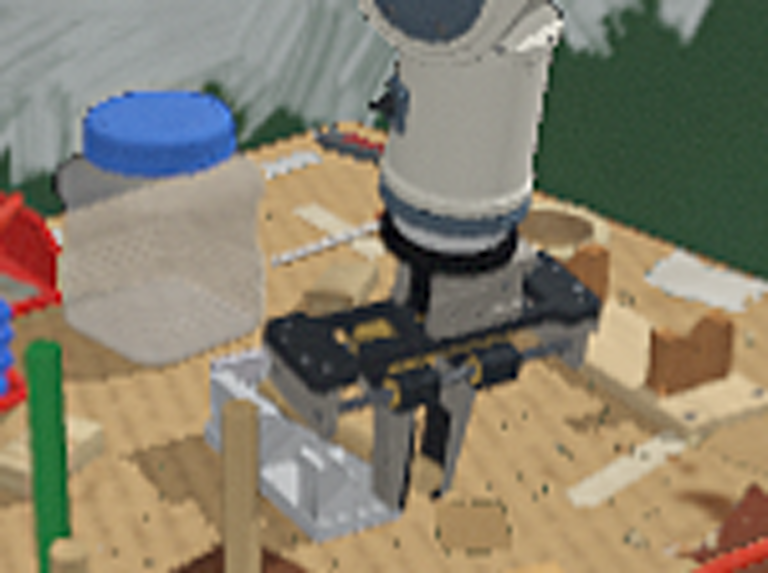

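View pics/t9.png

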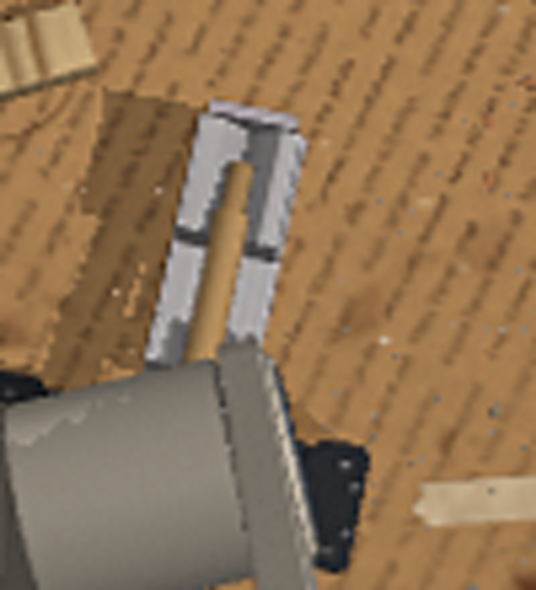

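Call:
arm_command:
  increments: [0,0,0,0,0,-0.006,-1,0,0,0,0,0,-0.006,-1,0,0,0,0,0,-0.004,-1,0,0,0,0,0,0,-1,0,0,0,0,0,0,-1]

```text
time: 10.73
eef_pos: [0.4899, 0.0402, 0.0359]
eef_rot: [-1.582, 0.032, -0.3]
wrist_force: [-0.9, 1.6, 1.3]
opening: 0.212
```

Call:
arm_command:
  increments: [0,0,0,0,0,-0.003,-1,0,0,0,0,0,-0.001,-1,0,0,0,0,0,0,-1]

```text
time: 10.98
eef_pos: [0.4903, 0.0404, 0.0323]
eef_rot: [-1.582, 0.031, -0.301]
wrist_force: [-2.9, 4.3, 4.8]
opening: 0.205
```

```bash
python3 see.py scene s10 200 130 150 112;python3 see.py top t10 220 150 100 110;python3 see.py wrist w10
```

```text
10.9833 [ 0.123  0.36   2.175 -0.138  0.449 -1.117] [0.4903 0.0404 0.0323] [-2.9  4.3  4.8] 0.2054660782462317
11.0333 [ 0.123  0.359  2.175 -0.138  0.449 -1.118] [0.4904 0.0404 0.0324] [-3.2  2.1  3.9] 0.2066532545626464
11.0833 [ 0.123  0.359  2.175 -0.137  0.449 -1.118] [0.4903 0.0404 0.0325] [-2.6  3.   3.8] 0.20738520009776065
```

View pics/w10.png

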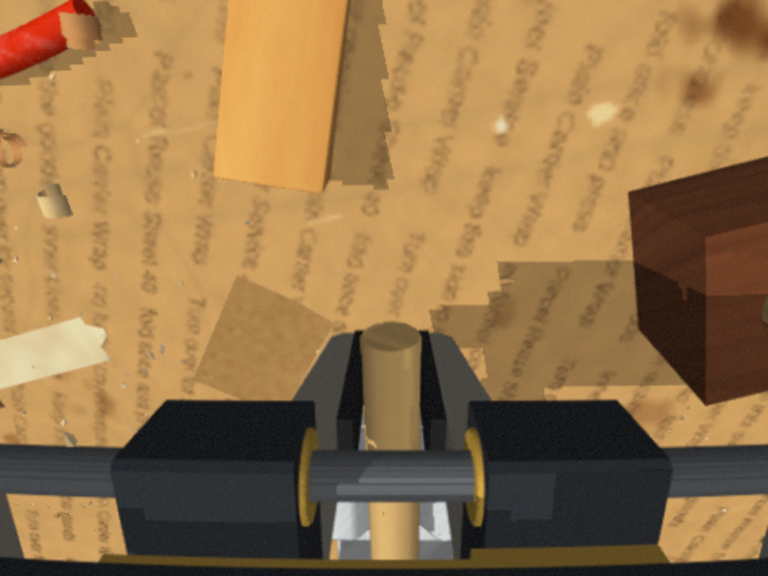

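View pics/t10.png

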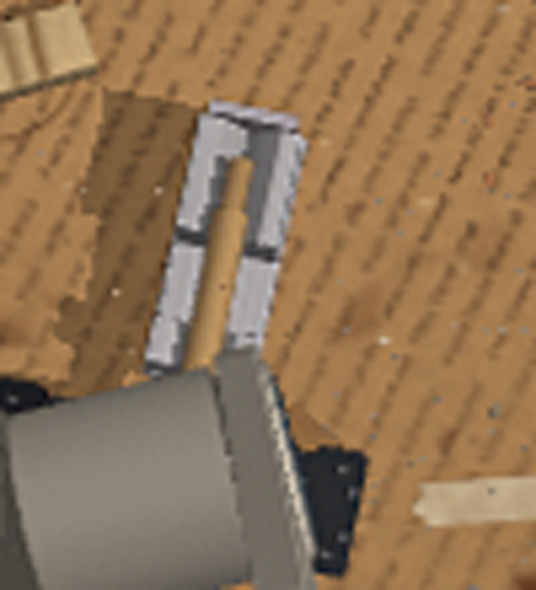

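Call:
arm_command:
  increments: [0,0,0,0,0,0,-0.3,0,0,0,0,0,0,-0.3,0,0,0,0,0,0,-0.3,0,0,0,0,0,0,-0.3]

```text
time: 11.47
eef_pos: [0.4903, 0.0401, 0.0323]
eef_rot: [-1.582, 0.032, -0.301]
wrist_force: [-0.2, 0.2, -0.0]
opening: 0.35
```

```bash
python3 see.py top t11 220 150 100 110;python3 see.py wrist w11 200 180 130 100
```

```text
11.4667 [ 0.122  0.36   2.175 -0.138  0.449 -1.117] [0.4903 0.0401 0.0323] [-0.2  0.2 -0. ] 0.34988334351148287
11.5167 [ 0.122  0.36   2.175 -0.138  0.449 -1.117] [0.4903 0.0401 0.0323] [-0.5  1.  -0.7] 0.3461211658931188
```

View pics/t11.png

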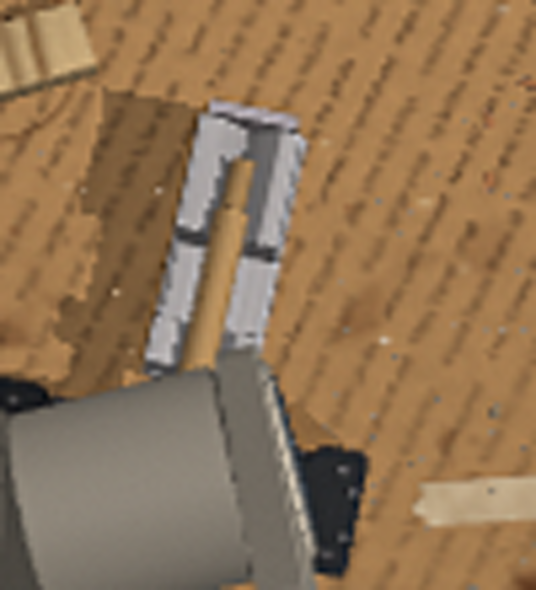

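View pics/w11.png

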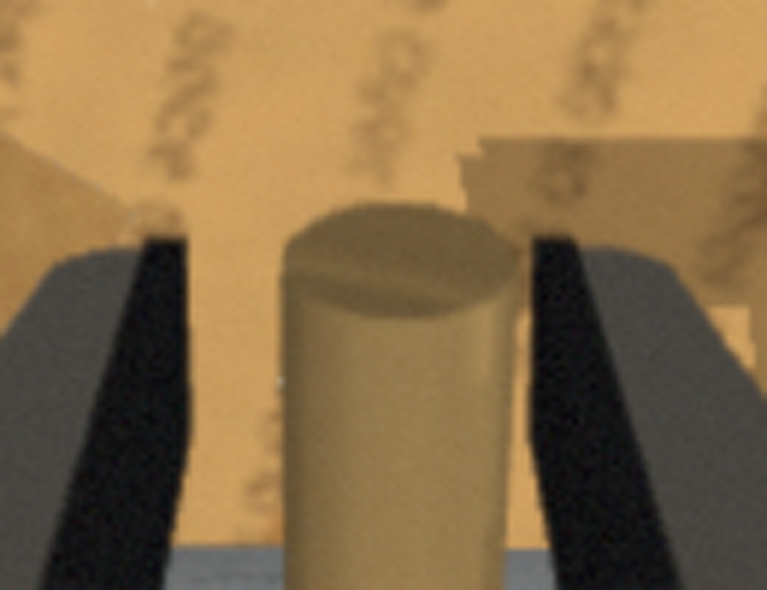

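```bash
python3 - <<'E'
from h import *
s=590/110
P=atz("top",[((242+.5)/s-.5+220,(159+.5)/s-.5+150)],.05)[0]
a=np.radians(-12.1);t=np.array([np.cos(a),np.sin(a)]);d=P[:2]-[.6087,.0159];print(P,d@t,d@[-t[1],t[0]])
E
```

```text
[0.65988727 0.00703701 0.05      ] 0.051907899978141075 0.0020637157761232983
```

Call:
arm_command:
  increments: [0,0,0,0.0007,0.0034,0,-0.3,0,0,0,0,0,0,-1,0,0,0,0,0,0,-1,0,0,0,0,0,0,-1,0,0,0,0,0,0,-1]

```text
time: 11.98
eef_pos: [0.491, 0.0436, 0.0323]
eef_rot: [-1.582, 0.031, -0.301]
wrist_force: [0.1, -1.2, 0.2]
opening: 0.209
```

Call:
arm_command:
  increments: [0,0,0,0.0049,-0.001,0,-1,0,0,0,0.0049,-0.001,0,-1,0,0,0,0.0049,-0.0011,0,-1,0,0,0,0,0,0,-1]

```text
time: 12.32
eef_pos: [0.5067, 0.0402, 0.0324]
eef_rot: [-1.582, 0.031, -0.301]
wrist_force: [0.4, -2.4, 0.7]
opening: 0.206
```

Call:
arm_command:
  increments: [0,0,0,0.002,-0.0004,0,-1,0,0,0,0,0,0,-1]

```text
time: 12.48
eef_pos: [0.5079, 0.0399, 0.0323]
eef_rot: [-1.582, 0.032, -0.301]
wrist_force: [-2.4, -3.5, 0.3]
opening: 0.208
```

Call:
arm_command:
  increments: [0,0,0,0.002,-0.0004,0,-1,0,0,0,0,0,0,-1]

```text
time: 12.65
eef_pos: [0.5094, 0.0396, 0.0322]
eef_rot: [-1.582, 0.032, -0.3]
wrist_force: [-3.0, -3.0, 1.5]
opening: 0.201
```

Call:
arm_command:
  increments: [0,0,0,0.002,-0.0004,0,-1,0,0,0,0,0,0,-1]

```text
time: 12.82
eef_pos: [0.5113, 0.0392, 0.0322]
eef_rot: [-1.582, 0.032, -0.3]
wrist_force: [-3.8, -3.7, 2.4]
opening: 0.211
```

Call:
arm_command:
  increments: [0,0,0,0.002,-0.0004,0,-1,0,0,0,0,0,0,-1]

```text
time: 12.98
eef_pos: [0.512, 0.0389, 0.032]
eef_rot: [-1.583, 0.034, -0.299]
wrist_force: [-7.7, -1.2, 8.0]
opening: 0.205
```

```bash
python3 see.py top t12 220 150 100 110
```

```text
12.9833 [ 0.114  0.385  2.129 -0.128  0.473 -1.136] [0.512  0.0389 0.032 ] [-7.7 -1.2  8. ] 0.2054783188429214
```

View pics/t12.png

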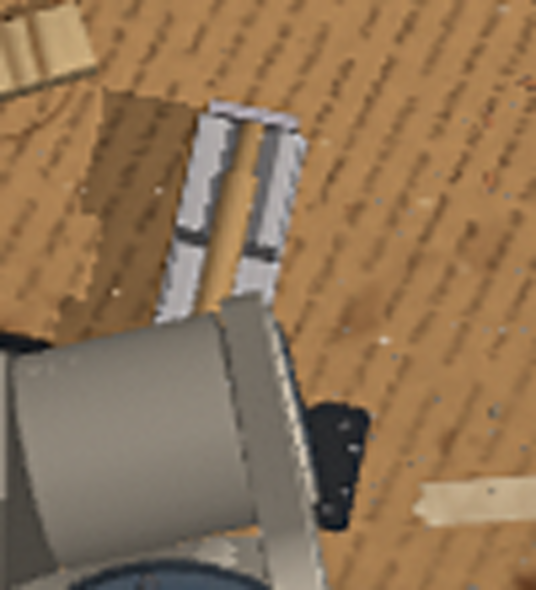

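Call:
arm_command:
  increments: [0,0,0,0,0,0,0,0,0,0,0,0,0,0,0,0,0,0,0,0,0,0,0,0,0,0,0,0]

```text
time: 13.37
eef_pos: [0.5145, 0.0392, 0.0326]
eef_rot: [-1.582, 0.03, -0.302]
wrist_force: [-0.0, 0.3, 0.5]
opening: 0.476
```

Call:
arm_command:
  increments: [0,0,0,-0.002,0,0.02,0,0,0,0,-0.002,0,0.02,0,0,0,0,-0.002,0,0.03,0,0,0,0,0,0,0.03,0,0,0,0,0,0,0.03,0,0,0,0,0,0,0.03,0,0,0,0,0,0,0,0]

```text
time: 13.95
eef_pos: [0.5114, 0.0394, 0.1984]
eef_rot: [-1.579, 0.024, -0.308]
wrist_force: [1.5, 0.4, -0.3]
opening: 0.501
```

```bash
python3 see.py wrist w13;python3 see.py top t13 220 150 100 110; python3 see.py scene s13 200 130 150 112
```

```text
13.95 [ 0.115  0.105  2.013 -0.077  0.853 -1.198] [0.5114 0.0394 0.1984] [ 1.5  0.4 -0.3] 0.500827216121486
14.0 [ 0.115  0.108  2.016 -0.078  0.85  -1.198] [0.5102 0.0393 0.1957] [-0.1  0.3 -0.6] 0.5001256154052963
14.05 [ 0.115  0.11   2.019 -0.078  0.849 -1.198] [0.5087 0.0391 0.1936] [-0.6  0.2 -0. ] 0.5009175830402487
```

View pics/w13.png

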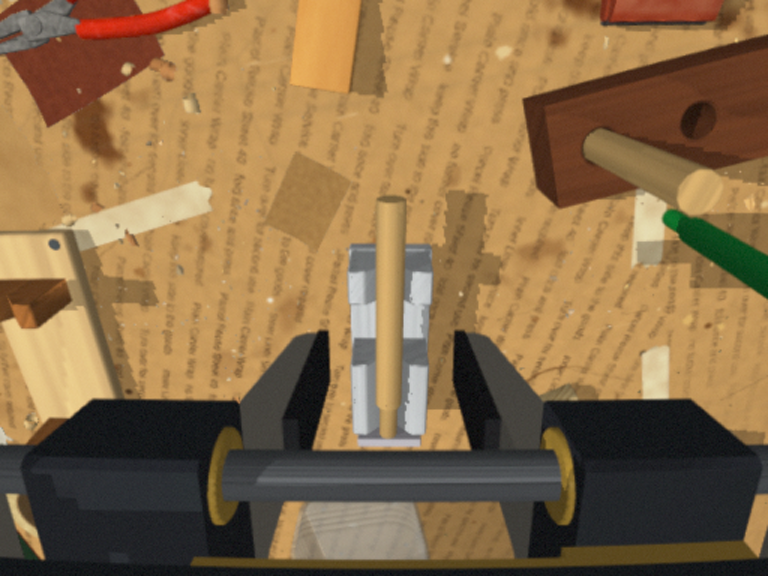

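View pics/s13.png

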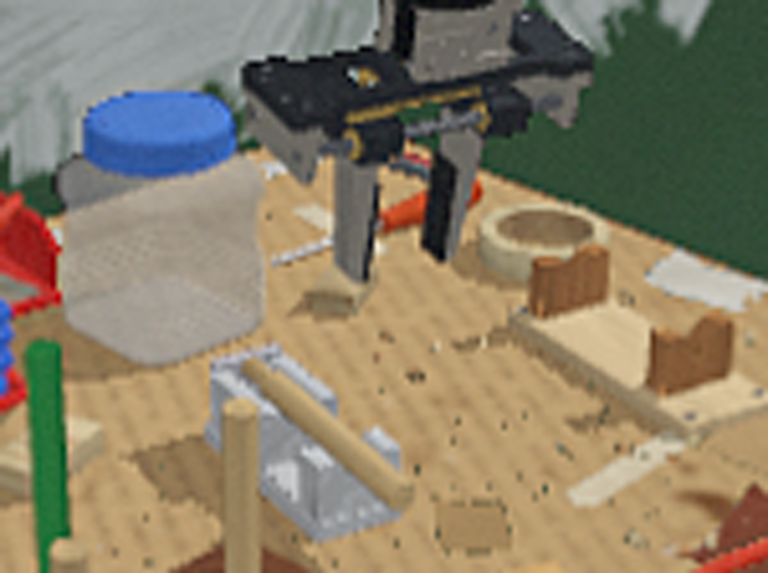

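View pics/t13.png

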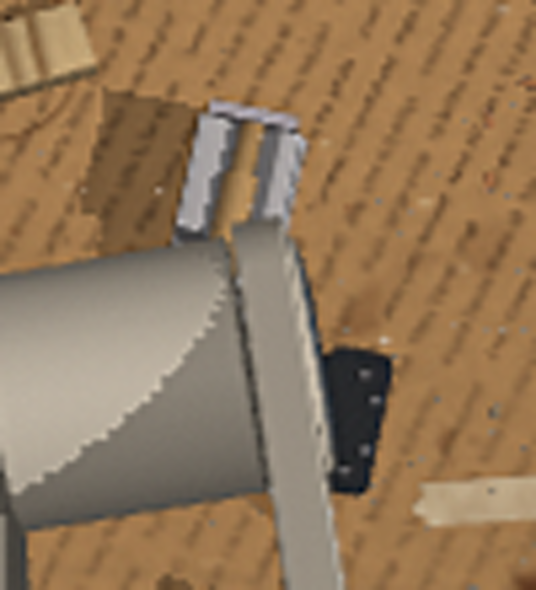

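```bash
python3 - <<'E'
from h import *
z=np.load("pics/w13.npz");im=z["im"];o=dict(eef_pos=z["p"],eef_rot=z["r"])
crop(im,225,255,70,50,10,"pics/w13a.png");crop(im,225,120,70,80,7,"pics/w13b.png")
P=np.array([atz("wrist",[(391/1.5,198/1.5)],.06,o)[0],atz("wrist",[(388/1.5,436/1.5)],.055,o)[0]])
a=np.radians(-12.1);t=np.array([np.cos(a),np.sin(a)])
for p in P:
  d=p[:2]-[.6087,.0159];print(p,d@t,d@[-t[1],t[0]])
E
```

```text
[0.48837622 0.04341895 0.06      ] -0.1234190578906612 0.0016854687977085686
[6.76007469e-01 6.24759057e-04 5.50000000e-02] 0.06901408910644885 -0.0008269795736089815
```

View pics/w13a.png

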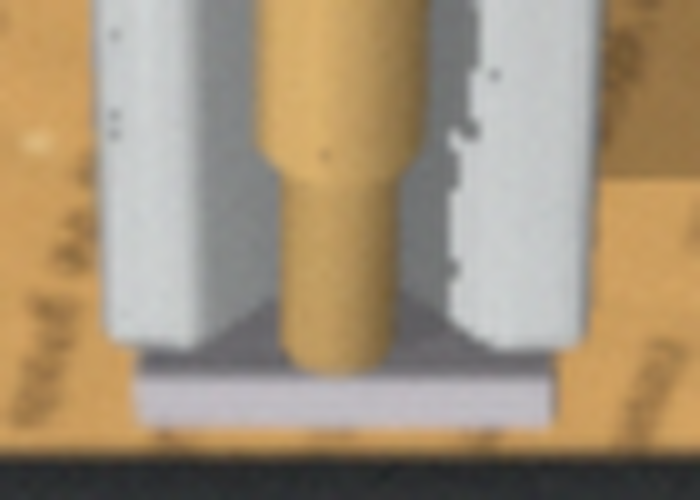

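View pics/w13b.png

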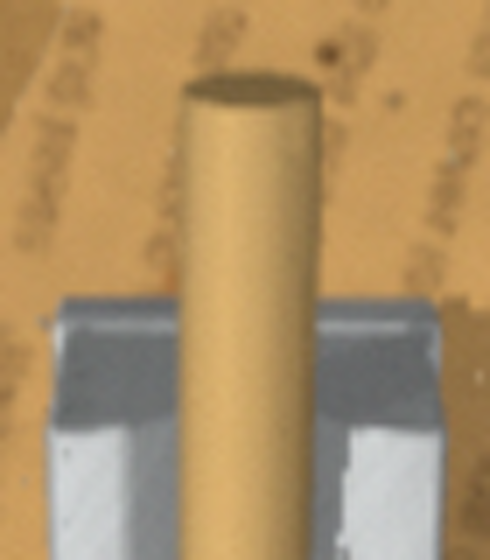

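```bash
python3 - <<'E'
from fk import *
o=manip.get_obs();q0=o["joint_positions"]
def down(a):
    a=np.radians(a);t=np.array([np.cos(a),np.sin(a),0]);return frame([0,0,-1],np.cross(t,[0,0,-1])),t
Rd,t=down(-12.4)
p=np.array([.6087,.0159,0])-.025*t
p[:2]+=[0.0001,0.0003]
for z in(.12,.033): print((p+[0,0,z]).round(4),*ik(Rd,p+[0,0,z],q0))
plan(Rd,p+[0,0,.11],o)
Rc,tc=down(-11.5);c=np.array([.567,-.2625,0])-.003*tc
for z in(.15,.037):print(c.round(4),*ik(Rc,c+[0,0,z],q0))
E
```

```text
[0.5844 0.0216 0.12  ] [ 3.68912008e-02  3.96500135e-01  1.80380649e+00  9.29119048e-07
  9.41288862e-01 -1.31510077e+00] 5.551115123125783e-16
[0.5844 0.0216 0.033 ] [ 3.68912008e-02  5.17824767e-01  1.85085969e+00  1.07562224e-06
  7.72911026e-01 -1.31510100e+00] 6.857014955841123e-14
rot [ 2.29  9.62 -0.28] shift [ 0.0767 -0.0175 -0.0822] rows 2.7
[ 0.5641 -0.2619  0.    ] [-4.34694705e-01  4.12882135e-01  1.69888720e+00 -7.73558613e-07
  1.02982617e+00 -1.80239370e+00] 1.3877787807814457e-15
[ 0.5641 -0.2619  0.    ] [-4.34694705e-01  5.55644622e-01  1.76509860e+00 -9.06214911e-07
  8.20852285e-01 -1.80239348e+00] 2.0190862870528292e-11
```

Call:
arm_command:
  increments: [0.57,2.4,-0.07,0.0192,-0.0044,-0.015,0,0.57,2.4,-0.07,0.0192,-0.0044,-0.015,0,0.57,2.4,-0.07,0.0192,-0.0044,-0.025,0,0.57,2.4,-0.07,0.0192,-0.0044,-0.025,0,0,0,0,0,0,0,0,0,0,0,0,0,0,0]

```text
time: 14.6
eef_pos: [0.5827, 0.0209, 0.1079]
eef_rot: [-1.566, 0.176, -0.165]
wrist_force: [-0.1, -0.3, 0.7]
opening: 0.499
```

```bash
python3 see.py wrist w14; python3 - <<'E'
from fk import *
o=manip.get_obs()
a=np.radians(-12.4);t=np.array([np.cos(a),np.sin(a),0]);plan(frame([0,0,-1],np.cross(t,[0,0,-1])),[.5844,.0216,.033],o)
E
```

```text
14.6 [ 3.400e-02  4.140e-01  1.809e+00 -1.000e-03  9.250e-01 -1.320e+00] [0.5827 0.0209 0.1079] [-0.1 -0.3  0.7] 0.498783990201153
rot [ 0.04 -0.26  0.03] shift [ 0.0016  0.0004 -0.0769] rows 1.9
```

View pics/w14.png

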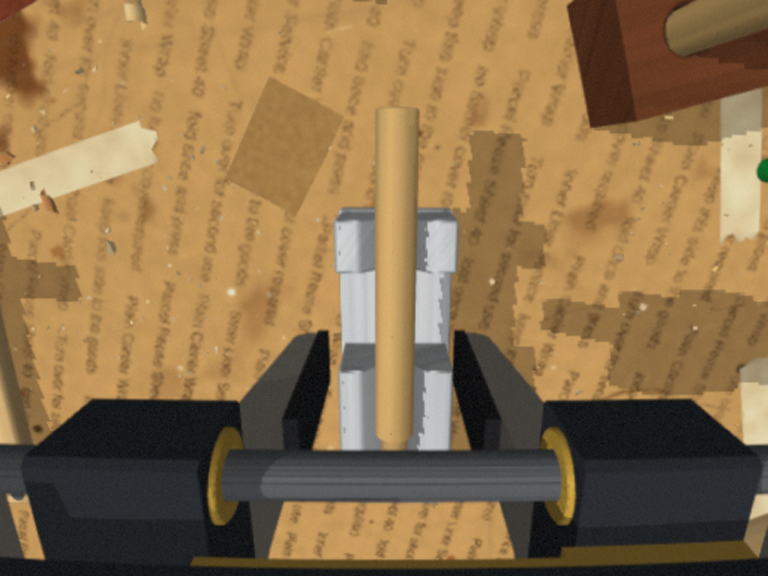

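```bash
python3 - <<'E'
from h import *
z=np.load("pics/w14.npz");o=dict(eef_pos=z["p"],eef_rot=z["r"])
P=atz("wrist",[(345/1.5,271/1.5),(452/1.5,271/1.5),(345/1.5,371/1.5),(448/1.5,371/1.5)],.053,o)
Q=atz("wrist",[(397/1.5,108/1.5)],.06,o)
a=np.radians(-12.1);t=np.array([np.cos(a),np.sin(a)])
for p in np.r_[P,Q]:
  d=p[:2]-[.6087,.0159];print(p.round(4),d@t,d@[-t[1],t[0]])
E
```

```text
[0.5574 0.0034 0.053 ] -0.047561135349789944 -0.02300408390842598
[0.5682 0.0525 0.053 ] -0.0472780271898173 0.027296735141261172
[ 0.6069 -0.0088  0.053 ] 0.0034018611600476864 -0.02456510639519628
[0.6179 0.0412 0.053 ] 0.0036651366661986343 0.026619103796135146
[0.492  0.0426 0.06  ] -0.11967872949813556 0.001643100567896354
```

Call:
arm_command:
  increments: [0,0,0,0.0009,0.001,-0.018,0,0,0,0,0.0009,0.001,-0.018,0,0,0,0,0,0,-0.018,0,0,0,0,0,0,-0.015,0,0,0,0,0,0,-0.006,0,0,0,0,0,0,0,0,0,0,0,0,0,0,0]

```text
time: 15.23
eef_pos: [0.5862, 0.0236, 0.0385]
eef_rot: [-1.564, 0.169, -0.17]
wrist_force: [0.5, 0.1, 0.9]
opening: 0.501
```

```bash
python3 see.py wrist w15 160 180 200 150
```

```text
15.2333 [ 3.800e-02  5.120e-01  1.845e+00 -1.000e-03  7.840e-01 -1.316e+00] [0.5862 0.0236 0.0385] [0.5 0.1 0.9] 0.5011099273105619
```

View pics/w15.png

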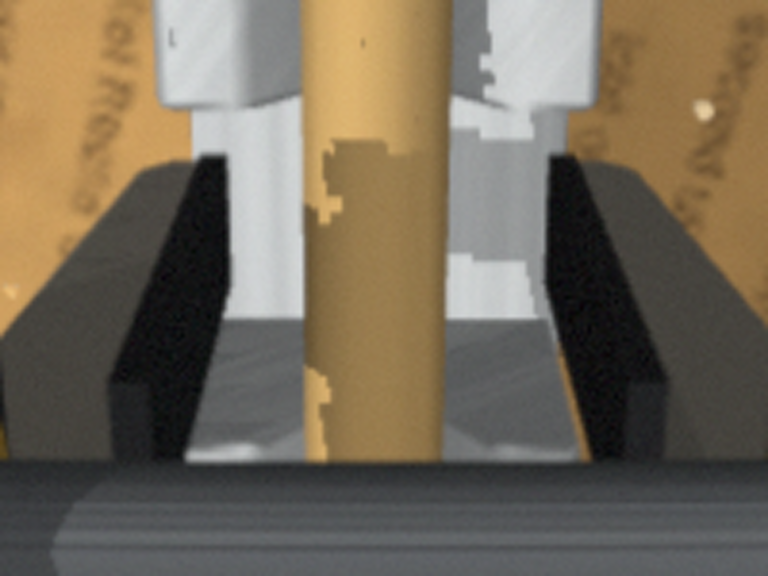

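Call:
arm_command:
  increments: [0,0,0,-0.0008,-0.0018,-0.004,0,0,0,0,0,0,0,0,0,0,0,0,0,0,-1,0,0,0,0,0,0,-1,0,0,0,0,0,0,-1,0,0,0,0,0,0,-1,0,0,0,0,0,0,-1,0,0,0,0,0,0,-1]

```text
time: 15.95
eef_pos: [0.5857, 0.022, 0.0335]
eef_rot: [-1.564, 0.17, -0.17]
wrist_force: [-0.7, 2.9, 1.1]
opening: 0.206
```

Call:
arm_command:
  increments: [0,0,0,0,0,0.01,-1,0,0,0,0,0,0.015,-1,0,0,0,0,0,0.02,-1,0,0,0,0,0,0.02,-1,0,0,0,0,0,0.02,-1,0,0,0,0,0,0.02,-1,0,0,0,0,0,0,-1,0,0,0,0,0,0,-1,0,0,0,0,0,0,-1]

```text
time: 16.7
eef_pos: [0.5848, 0.0214, 0.1377]
eef_rot: [-1.565, 0.171, -0.169]
wrist_force: [-0.8, 0.2, -1.5]
opening: 0.211
```

```bash
python3 see.py wrist w16;python3 see.py scene s16 180 110 200 150; python3 - <<'E'
from fk import *
o=manip.get_obs()
a=np.radians(-11.5);t=np.array([np.cos(a),np.sin(a),0]);plan(frame([0,0,-1],np.cross(t,[0,0,-1])),[.5641,-.2619,.13],o)
E
```

```text
16.7 [ 3.400e-02  3.760e-01  1.789e+00 -1.000e-03  9.780e-01 -1.320e+00] [0.5848 0.0214 0.1377] [-0.8  0.2 -1.5] 0.21108889980017537
16.75 [ 3.400e-02  3.770e-01  1.789e+00 -1.000e-03  9.780e-01 -1.320e+00] [0.5845 0.0214 0.1372] [ 0.   0.6 -2.1] 0.21228196452243545
rot [ 0.03 -0.14  0.9 ] shift [-0.0204 -0.2834 -0.007 ] rows 6.8
```

View pics/s16.png

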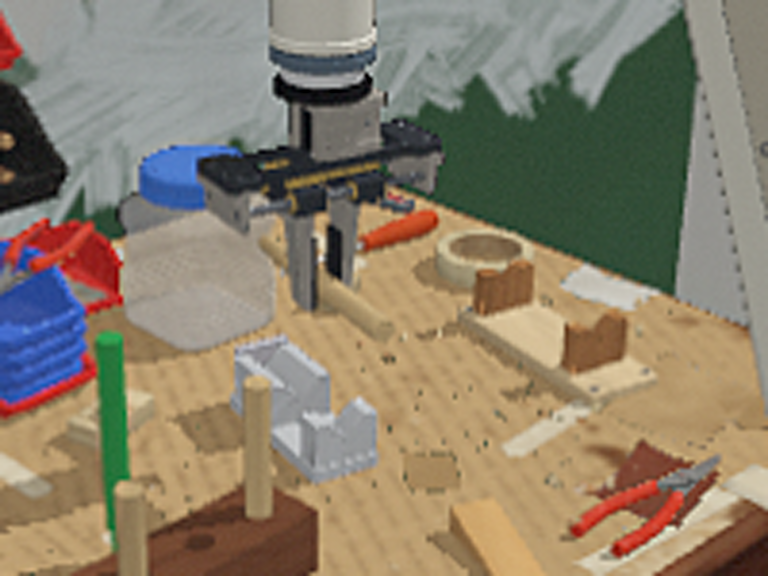

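View pics/w16.png

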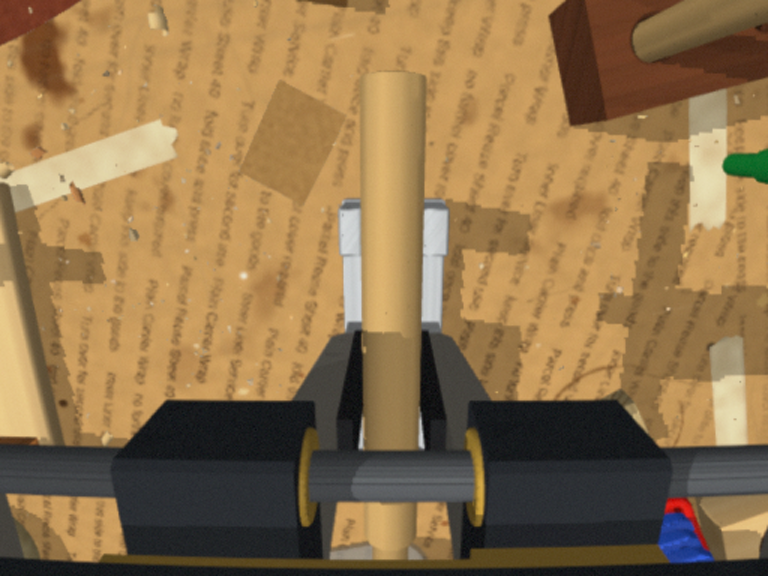

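Call:
arm_command:
  increments: [0,0,0.11,-0.0024,-0.0355,0,-1,0,0,0.11,-0.0024,-0.0355,0,-1,0,0,0.11,-0.0024,-0.0355,0,-1,0,0,0.11,-0.0024,-0.0355,0,-1,0,0,0.11,-0.0024,-0.0355,0,-1,0,0,0.11,-0.0024,-0.0355,0,-1,0,0,0.11,-0.0024,-0.0355,0,-1,0,0,0.11,-0.0024,-0.0355,0,-1,0,0,0,0,0,0,-1,0,0,0,0,0,0,-1]

```text
time: 17.63
eef_pos: [0.5653, -0.2639, 0.1369]
eef_rot: [-1.565, 0.162, -0.159]
wrist_force: [-0.1, 0.3, -1.1]
opening: 0.209
```

```bash
python3 see.py wrist w17;python3 see.py top t17 310 150 100 110;python3 - <<'E'
from fk import *
o=manip.get_obs()
a=np.radians(-11.5);t=np.array([np.cos(a),np.sin(a),0]);plan(frame([0,0,-1],np.cross(t,[0,0,-1])),[.565,-.2621,.137],o)
E
```

```text
17.6333 [-4.390e-01  4.320e-01  1.702e+00 -1.000e-03  1.009e+00 -1.805e+00] [ 0.5653 -0.2639  0.1369] [-0.1  0.3 -1.1] 0.20896183746703456
17.6833 [-0.437  0.432  1.703 -0.     1.009 -1.805] [ 0.5654 -0.2625  0.137 ] [-0.2  0.3 -2.1] 0.21169852596350291
rot [-0.05 -0.12  0.04] shift [-0.0006 -0.0004 -0.0002] rows 0.0
```

View pics/w17.png

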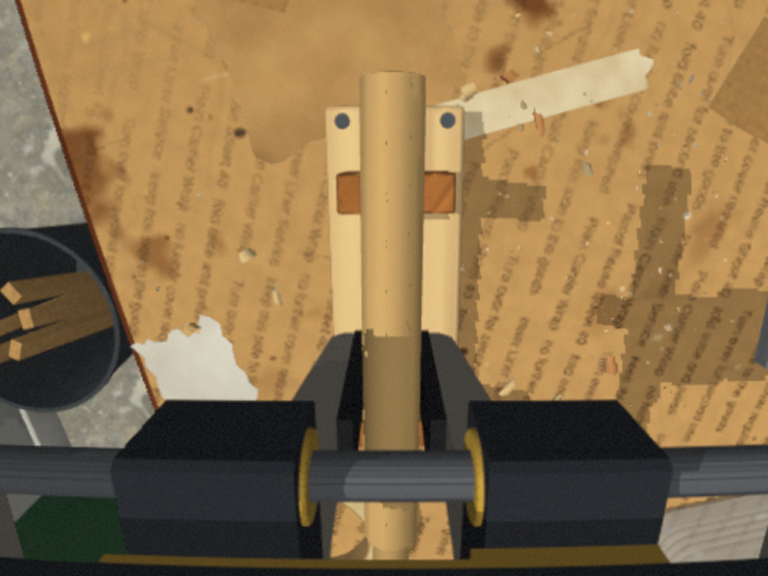

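View pics/t17.png

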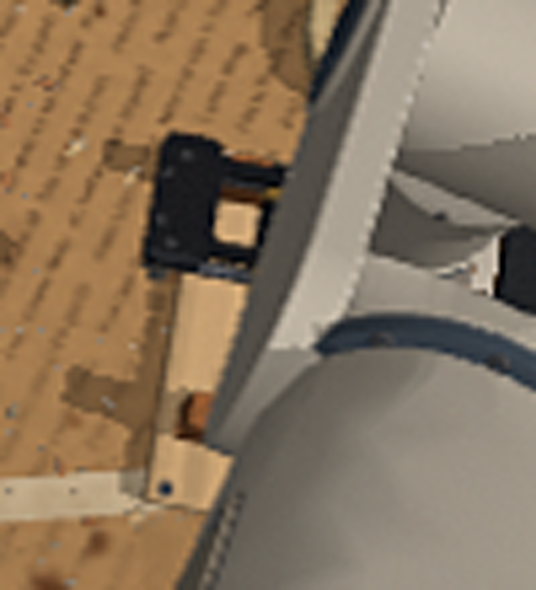

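```bash
python3 - <<'E'
from h import *
z=np.load("pics/w17.npz");o=dict(eef_pos=z["p"],eef_rot=z["r"])
P=atz("wrist",[(337/1.5,173/1.5),(455/1.5,173/1.5),(339/1.5,214/1.5),(456/1.5,213/1.5)],.058,o)
fit([(-.066,-.03),(-.066,.03),(-.046,-.03),(-.046,.03)],P)
Q=atz("wrist",[(327/1.5,108/1.5),(465/1.5,108/1.5)],.014,o)
fit([(-.1025,-.04),(-.1025,.04)],Q)
E
```

```text
pose [ 0.5667 -0.2616] -11.24 res mm [[0.2, -0.5], [0.0, 1.1], [-0.2, -0.7], [0.0, 0.1]]
pose [ 0.5684 -0.2625] -11.7 res mm [[-0.2, -0.9], [0.2, 0.9]]
```

Call:
arm_command:
  increments: [0,0,0,0,0,-0.02,-1,0,0,0,0,0,-0.02,-1,0,0,0,0,0,-0.02,-1,0,0,0,0,0,-0.02,-1,0,0,0,0,0,-0.01,-1,0,0,0,0,0,-0.004,-1,0,0,0,0,0,0,-1,0,0,0,0,0,0,-1]

```text
time: 18.4
eef_pos: [0.5668, -0.2621, 0.045]
eef_rot: [-1.566, 0.157, -0.158]
wrist_force: [0.6, 0.6, -2.1]
opening: 0.208
```

```bash
python3 see.py wrist w18;python3 see.py scene s18 280 130 100 75
```

```text
18.4 [-4.350e-01  5.490e-01  1.756e+00 -1.000e-03  8.370e-01 -1.805e+00] [ 0.5668 -0.2621  0.045 ] [ 0.6  0.6 -2.1] 0.20812474523096272
18.45 [-4.360e-01  5.480e-01  1.755e+00 -1.000e-03  8.370e-01 -1.805e+00] [ 0.567  -0.2624  0.0453] [-0.7  1.1 -1.9] 0.20761488564585062
```

View pics/w18.png

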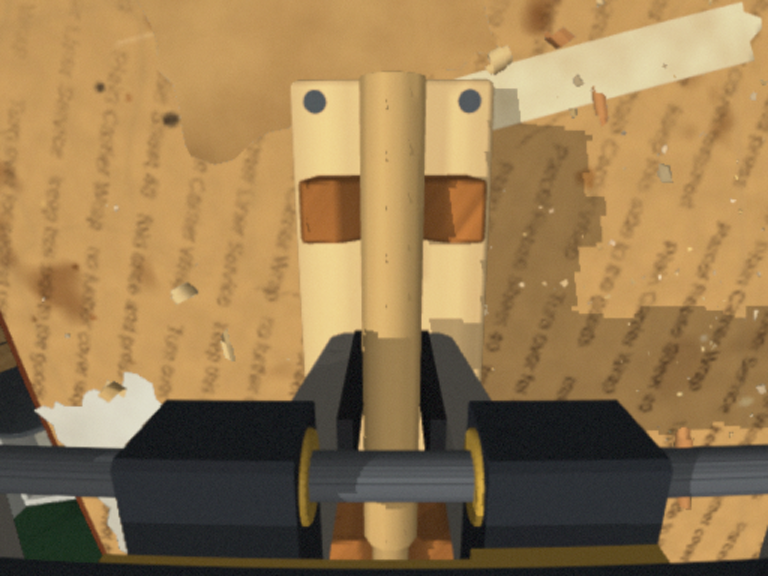

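View pics/s18.png

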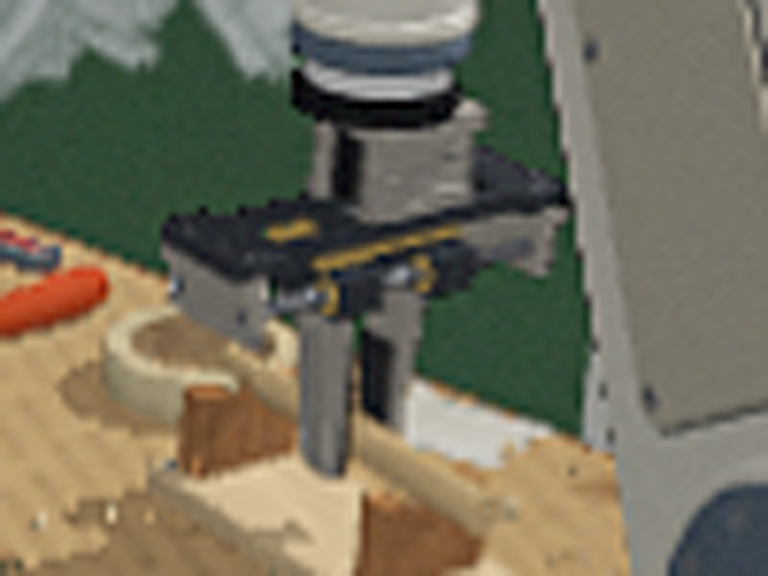

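Call:
arm_command:
  increments: [0,0,0,-0.002,0.0004,-0.004,-1,0,0,0,0,0,-0.002,-1,0,0,0,0,0,0,-1,0,0,0,0,0,0,-1]

```text
time: 18.83
eef_pos: [0.5644, -0.262, 0.039]
eef_rot: [-1.565, 0.158, -0.158]
wrist_force: [-0.7, 1.5, 5.3]
opening: 0.207
```

Call:
arm_command:
  increments: [0,0,0,0,0,0,0,0,0,0,0,0,0,0,0,0,0,0,0,0,0,0,0,0,0,0,0,0,0,0,0,0,0,0,0]

```text
time: 19.25
eef_pos: [0.5642, -0.2621, 0.0382]
eef_rot: [-1.565, 0.158, -0.158]
wrist_force: [0.6, -0.7, -0.5]
opening: 0.498
```

Call:
arm_command:
  increments: [0,0,0,0,0,0.015,0,0,0,0,0,0,0.02,0,0,0,0,0,0,0.03,0,0,0,0,0,0,0.03,0,0,0,0,0,0,0.03,0,0,0,0,0,0,0.03,0,0,0,0,0,0,0.03,0,0,0,0,0,0,0,0,0,0,0,0,0,0,0]

```text
time: 20.0
eef_pos: [0.5653, -0.2625, 0.2253]
eef_rot: [-1.567, 0.155, -0.161]
wrist_force: [0.4, 0.2, -0.6]
opening: 0.499
```

```bash
python3 see.py wrist w19;python3 see.py scene s19 280 130 100 75
```

```text
20.0 [-0.437  0.339  1.629 -0.     1.17  -1.807] [ 0.5653 -0.2625  0.2253] [ 0.4  0.2 -0.6] 0.49927029215487234
20.05 [-0.437  0.34   1.631 -0.     1.169 -1.807] [ 0.5643 -0.2621  0.2235] [ 0.   0.1 -1.2] 0.499771737431072
```

View pics/w19.png

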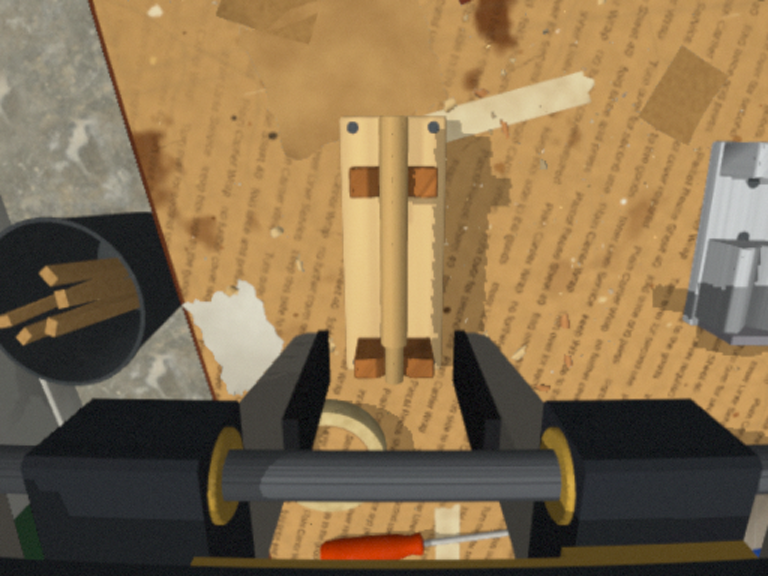

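View pics/s19.png

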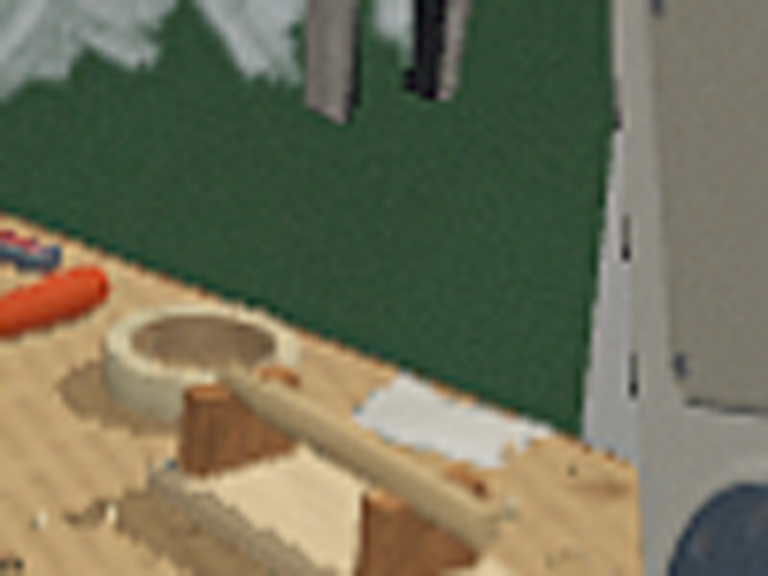

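```bash
python3 - <<'E'
from h import *
z=np.load("pics/w19.npz");o=dict(eef_pos=z["p"],eef_rot=z["r"]);im=z["im"]
crop(im,220,70,90,195,3,"pics/w19a.png")
a=np.radians(-11.5);t=np.array([np.cos(a),np.sin(a)])
for p in atz("wrist",[(396/1.5,383/1.5),(395/1.5,347/1.5),(393/1.5,116/1.5)],[.06,.062,.065],o):
  d=p[:2]-[.567,-.2622];print(p.round(4),d@t,d@[-t[1],t[0]])
P=cloud("wrist",z["d"],o)
for v in (85,110,140,170,200,225): print(v,P[v,258:268,2].max().round(4))
for v in (240,250): print(v,P[v,258:268,2].max().round(4))
E
```

```text
[ 0.6561 -0.2784  0.06  ] 0.09049823580677196 0.0018786226986626867
[ 0.6267 -0.2733  0.062 ] 0.0607555061543435 0.0010711904457446266
[ 0.4702 -0.243   0.065 ] -0.09870125394738617 -0.00044854970156782805
85 0.0658
110 0.0668
140 0.0648
170 0.0658
200 0.0654
225 0.0648
240 0.0626
250 0.0622
```

View pics/w19a.png

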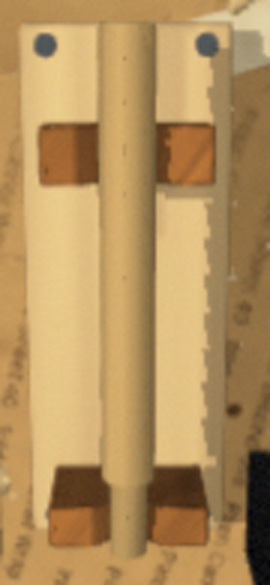

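```bash
python3 -c "
from cell import manip
print(manip.get_obs()['qd'].round(4));print(manip.sign_off())"
```

```text
[0.0007 0.0156 0.0111 0.0006 0.0008 0.0004]
the job is handed in; nothing more can be done
None
```

I lifted the spindle by its top, laid it in the V-block with the tenon pushed against the stop, and let go. I then gripped it across the middle at the slot, lifted it level and laid it in the cradle. The job was handed in at about 20 s of the 72 s limit; no verdict is reported.

**V-block:** Pushing against the stop gave about 8 N, and the thick end measured at v_block x = −119.7 mm (−120 expected), so the gap looks within 1–2 mm. The spindle was let go for over a second before the second grasp.

**Lift:** The grip was about 6 mm from the spindle's centre, and the centre rose to about 155 mm.

**Cradle:** After release, the tenon tip measured at cradle x of about 90.5 mm. The body top is at about 65 mm along its length, so it lies level with the axis at about 55 mm, and it is within about 1° of the cradle's direction. The gripper is open and about 0.19 m above the cradle.

**Other rods:** In the last pictures showing them, after the spindle was lifted, both stood in their holes. I did not measure them again at the end.

**What went differently:**
- The first way of lowering into the V-block ran into the wrist's joint limits. I backed off and went in with the tenon tilted down, letting the spindle pivot level in the fingers against the groove.
- The V-block's top measured about 6 mm narrower than its stated width. The centre line came out the same, so it made no difference.

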